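Stack a trailer wheel hub on its stub axle

TASK

Dry-fit the trailer wheel hub on the upright stub axle of the stand: from the bottom up, put on the hub (studs up), the ball bearing, the big flat washer and the castle nut (crown up), each slipped over the post and lying flat on the one below, and last cover the nut with the dust cap so that its rim sits flat on the washer. Let go of everything and do not knock over the spray can or the oil bottle.

Things in the scene. Friction and masses are not known exactly. Their poses are not given: they have to be found in the camera images.
- stand: Fixed stub-axle stand: grey square base plate 110 x 110 mm, 16 mm thick, with an upright round steel post of 18 mm diameter at its centre; the post is full width up to 96 mm above the bench and then tapers to 8 mm diameter at its tip, 104 mm above the bench. Origin: centre of the underside, on the bench; z up along the post; x and y along the plate's sides.
- hub: Dark steel wheel hub, 0.75 kg or so, standing flange down: flange disc 124 mm diameter, 10 mm thick, with a central round boss 60 mm diameter that rises to 52 mm over the underside, and a through bore of 24 mm diameter. Four studs of 12 mm diameter stand on the flange at x = +-34 mm, y = +-34 mm, their tops 30 mm over the underside; grip the boss with the fingers along the hub's x or y axis, between the studs. Origin: centre of the underside; z up.
- bearing: Bright steel open ball bearing lying flat, a ring with a circle of balls: outer diameter 52 mm, bore 24 mm, 15 mm thick. Origin: centre of the underside; z up.
- washer: Bright steel flat washer lying flat: outer diameter 62 mm, hole 24 mm, 6 mm thick. Origin: centre of the underside; z up.
- nut: Dark steel hexagonal castle nut lying flat, crown (six separate teeth) up: 34 mm across flats, bore 22 mm, hexagon 10 mm high, 16 mm high over the crown, which is about 29 mm across. Its x axis points out through the middle of one flat (flats every 60 degrees). Origin: centre of the underside; z up.
- cap: Plain aluminium dust cap standing open side down, seen from above as a closed disc with bevelled edge: outer diameter 58 mm (top 50 mm), 34 mm high, wall 3.5 mm, hollow 51 mm across and 30 mm deep from below. Origin: centre of the open rim at the bottom; z up.
- spray: Bystander: upright spray can, 58 mm diameter, 170 mm tall, with a green band. Origin: centre of the underside; z up.
- oil: Bystander: upright white oil bottle with a black cap, 64 mm diameter, 190 mm tall. Origin: centre of the underside; z up.
Mind the look-alikes: they are no part of the job. What is shaped like the hub but purple or yellow is not meant.

How it is judged:
By the outcome, as a careful person would: the job done as asked, in the order asked, and still so for the second after the job is handed in, with the robot touching nothing.
It also fails if it takes over 134 s, if anything falls off the work surface, if the arm or the gripper's body presses on something with over 40 N, if the wrist force passes 120 N, or if a joint passes its speed limit or range.

ROBOT

A 6-joint arm with a two-finger parallel gripper is mounted at the origin on the work surface. World frame = base frame: x ahead of the robot, y to its left, z up, the work surface at z = 0. Lengths are in m, angles in rad, forces in N, time in s.
With the tool pointing down it reaches from about 0.35 to 0.775 m from the base axis. Payload 7.3 kg.
Tool frame: the origin (TCP) lies midway between the tips of the shut fingers; the grasp point (between the pads) lies 19 mm behind it (robot.grasp_offset is the z of the grasp point in the tool frame, in m); z points along the fingers, y is the direction in which the jaws open and shut (so a half turn about z gives the same grasp; the last joint's range is limited). The gripper opens to 92 mm and grips with 3 to 60 N. Pads are 19 mm wide; open, the fingers measure 130 mm over their backs; the gripper's body (75 mm by 190 mm) begins 47 mm behind the grasp point.
Start: joints at [-1.416, 0.342, 1.524, -0, 1.275, -0.146], TCP at [0.156, -0.501, 0.227] pointing down, gripper open.
Joint ranges: [-2.53, 2.53], [-0.77, 2.02], [0.04, 2.7], [-1, 4.14], [0.28, 2.66], [-3.11, 3.11]. Speed limits (rad/s): [2.57, 2.57, 3.14, 3.14, 3.14, 3.14].

INTERFACE

Orientations are given as [roll, pitch, yaw] about the fixed x, y, z axes, in that order (R = Rz(yaw) Ry(pitch) Rx(roll)).
In Python, from cell import observe, imaging, workorder, robot gives the robot as it stands. The module is installed in compiled form; this text tells all that it offers.
- The arm moves only by the tool send_rows, never from a script. Its argument "series" is a list of rows, each a list of 7 numbers: the shift along the tool's x, y, z in m, then the turn, a rotation vector about the tool's x, y, z in rad, then the closure, from 0 (fully open) to 1 (shut). A call has 1 to 5 rows; each row shifts and turns the commanded pose from where the row before left it, along the tool's axes as they then stand; what a row does not reach is not made up. A row lasts 1/12 s, in which the tool goes at most 41.7 mm and 7.16 degrees, less where a joint would pass 70% of its speed; a pose out of reach is approached as far as the arm can. A call is refused whole if a number of a shift passes 0.0417 or a number of a turn 0.125, either way. A call with a gripper value outside its range is refused whole. The fingers move at their own pace and stop on an object; "newtons" is the grip in N (left out, the last holds). Time passes only in rows, so rows that do not move let the fingers close. It gives the time, the measured TCP pose, the force and the opening at its end, in the units of the state.
- observe(): the state, without advancing time (a new reading comes with each control period).
- imaging.read_camera(name): name is "scene" or "top" or "wrist"; returns a dict with "color" (400x640x3 uint8, red, green, blue), "range_z" (400x640 float32, m along the optical axis (not along the pixel's ray), 0 where there is no reading), "vfov" (degrees; the focal length in pixels is half the picture's height over the tangent of half this angle, whatever the lens; pixels are square), "cx", "cy" (the principal point, pixels), "dist_coeffs" ([k1, k2, p1, p2, k3] as OpenCV has them; the pictures are not rectified), "T" (4x4, takes a point from camera to world coordinates). Camera axes: x right, y down, z forward; pixel columns grow to the right and rows downward; lengths in m; the calibration is good to about 2 mm. A picture is of the moment at which its call begins.
- workorder.hand_in(): hands the job in, once; it reports no verdict.
The state is a dict: "time": time; "qpos": joint angles; "qvel": joint speeds; "joint_efforts": joint torques, N m; "tool_pos": TCP position; "tool_rot": TCP orientation; "contact_force": force on the tool from outside, world axes, zero at the start; "torque": the same for the moment, N m; "opening": finger opening in m.
Only numpy, scipy, OpenCV 4.12 (cv2) and the standard library are available. Lean on these libraries where they do the work, as an engineer would, in place of code of your own. Each camera call takes 0.05 s, during which the arm holds its last target.

## Working session

There is one attempt and no reset: what is moved stays moved. The work goes in short steps, Python scripts to look and compute and a tool call to move; the robot and the scene stay as the last step left them, time stands still between calls to the robot, and variables do not carry over. Pictures are saved under pics/ and viewed, and the job is handed in when it is done.

Besides the shell and the picture viewer there is one more tool, called after "Emit:" as a command line: name --pt "numbers of a row" for each row, then --argument value for the rest. send_rows: Moves the arm, as the interface text tells. Its arguments: {"type":"object","properties":{"series":{"type":"array","items":{"type":"array","items":{"type":"number"}}},"newtons":{"type":"number"}},"required":["series"]}

```bash
mkdir -p pics; cat > h.py <<'E'
import numpy as np, cv2, json
from cell import observe, imaging, workorder, robot
def cap(name,tag):
    d=imaging.read_camera(name)
    cv2.imwrite(f'pics/{tag}.png',cv2.cvtColor(d['color'],cv2.COLOR_RGB2BGR))
    np.savez(f'{tag}.npz',**{k:np.array(v) for k,v in d.items()})
    return d
def load(tag): return dict(np.load(f'{tag}.npz'))
def K(d):
    f=200/np.tan(np.radians(float(d['vfov']))/2)
    return np.array([[f,0,float(d['cx'])],[0,f,float(d['cy'])],[0,0,1]])
def cloud(d):
    h,w=d['range_z'].shape
    u,v=np.meshgrid(np.arange(w),np.arange(h))
    p=np.stack([u,v],-1).reshape(-1,1,2).astype(float)
    n=cv2.undistortPoints(p,K(d),np.array(d['dist_coeffs'],float)).reshape(h,w,2)
    z=d['range_z'].astype(float)
    P=np.dstack([n[...,0]*z,n[...,1]*z,z])
    W=P@d['T'][:3,:3].T+d['T'][:3,3]
    W[z==0]=np.nan
    return W
def ray(d,u,v,zz):
    n=cv2.undistortPoints(np.array([[[u,v]]],float),K(d),np.array(d['dist_coeffs'],float)).ravel()
    r=d['T'][:3,:3]@np.array([n[0],n[1],1]);o=d['T'][:3,3]
    return o+r*(zz-o[2])/r[2]
E
python3 - <<'E'
from h import *
print(robot, [a for a in dir(robot) if a[0]!='_'])
print(observe())
for n in ['scene','top','wrist']:
    d=cap(n,n+'0'); print(n,d['vfov'],d['cx'],d['cy'],d['dist_coeffs'],d['T'].round(3).tolist())
E
```

```text
<Robot object at 0x7fb8fdb67e00> ['IKError', 'grasp_offset']
{'time': 0.0, 'qpos': array([-1.41597313e+00,  3.42725874e-01,  1.52505617e+00, -3.17830261e-05,
        1.27542966e+00, -1.46016220e-01]), 'qvel': array([ 0.00135322, -0.00123874,  0.00050683,  0.00021251, -0.00029321,
        0.00150907]), 'joint_efforts': array([ 2.22794872e-03, -4.31242740e+01, -2.44216043e+01,  7.19704223e-02,
        5.60383976e-02, -1.19293009e-04]), 'tool_pos': array([ 0.15550473, -0.50098359,  0.22602969]), 'tool_rot': array([-3.13998641e+00, -2.05499782e-04,  3.00848527e-01]), 'contact_force': array([-0.5438639 ,  0.35298938,  0.79308184]), 'torque': array([-0.00603889, -0.01383577, -0.00398873]), 'opening': 0.09178788624319029}
scene 42.9608136300183 325.2324562827019 204.64908871428116 [0.04353149 0.         0.         0.         0.        ] [[0.706, 0.535, -0.463, 1.023], [0.708, -0.54, 0.455, -0.56], [-0.007, -0.649, -0.76, 1.033], [0.0, 0.0, 0.0, 1.0]]
top 42.44747119861247 318.50310520724344 193.77211237124658 [-0.06276389  0.          0.          0.          0.        ] [[-0.003, -0.995, 0.103, 0.24], [-1.0, 0.004, 0.015, 0.027], [-0.015, -0.103, -0.995, 1.715], [0.0, 0.0, 0.0, 1.0]]
wrist 67.56946947529633 318.477845851607 202.32218173331435 [-0.03644312  0.          0.          0.          0.        ] [[0.297, -0.908, -0.294, 0.237], [-0.955, -0.282, -0.091, -0.477], [-0.0, 0.308, -0.951, 0.385], [0.0, 0.0, 0.0, 1.0]]
```

View pics/top0.png

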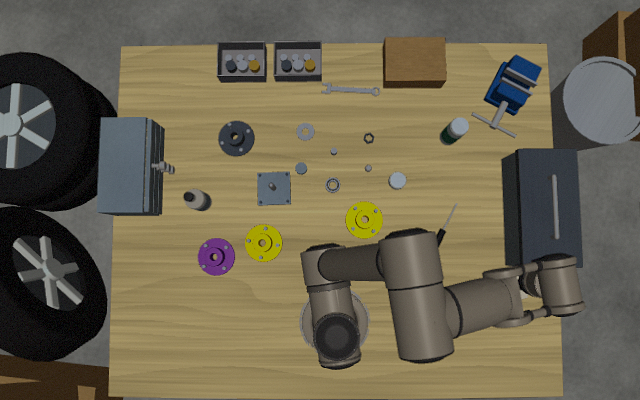

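View pics/scene0.png

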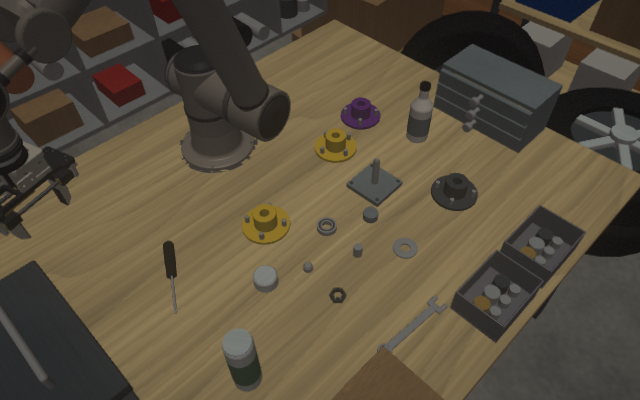

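View pics/wrist0.png

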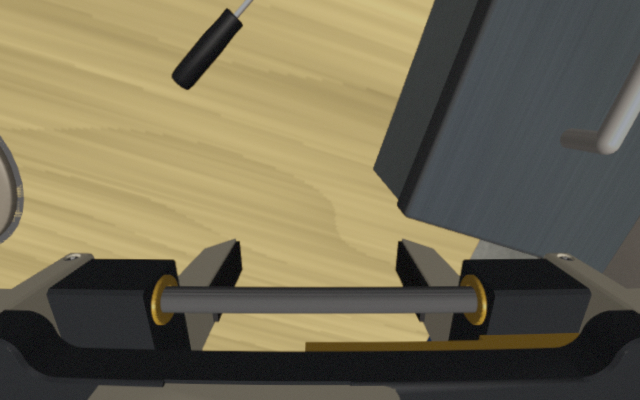

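The top view shows hub ~(236,138), stand (273,188), bearing (333,185), washer (305,131), nut (369,138), cap (398,180), spray (456,130), oil (197,200). The yellow and purple hubs are decoys. Next I'll measure them with the point clouds.

```bash
python3 - <<'E'
from h import *
t=load('top0'); s=load('scene0'); Wt=cloud(t); Ws=cloud(s)
def st(W,u0,u1,v0,v1,zmin,zmax=0.3):
    p=W[v0:v1,u0:u1].reshape(-1,3); p=p[~np.isnan(p[:,0])]; q=p[(p[:,2]>zmin)&(p[:,2]<zmax)]
    if len(q)<3: return 'few',len(q),p[:,2].max().round(4)
    c,r=cv2.minEnclosingCircle(q[:,:2].astype(np.float32))
    return len(q),'mid',((q.min(0)+q.max(0))/2).round(4)[:2],'mean',q.mean(0).round(4),'ext',(q.max(0)-q.min(0)).round(4)[:2],'zmax',q[:,2].max().round(4),'circ',np.round(c,4),round(r,4)
B=dict(table=(320,350,105,120,-1),hub=(212,260,115,162,.04),hubfl=(212,260,115,162,.005),stand=(252,296,165,212,.01),post=(252,296,165,212,.05),bearing=(322,345,174,198,.006),washer=(292,318,120,144,.003),nut=(360,379,129,148,.006),cap=(385,410,168,194,.02),x1=(293,309,160,177,.006),x2=(328,340,147,158,.006),x3=(362,374,162,174,.006),spray=(438,475,110,150,.12),oil=(178,216,182,220,.08))
for k,b in B.items(): print(k,*st(Wt,*b))
S=dict(table=(150,200,330,380,-1),hub=(425,485,165,215,.04),hubfl=(425,485,165,215,.005),stand=(340,410,150,210,.012,.02),post=(340,410,150,210,.05),bearing=(312,342,212,242,.008),washer=(388,422,234,262,.003),nut=(325,350,284,308,.006),cap=(248,284,260,296,.03),x1=(360,382,204,224,.006))
for k,b in S.items(): print('S',k,*st(Ws,*b))
for d,t0,(a,b,c,e) in ((t,'top0',(200,440,100,220)),(s,'scene0',(220,500,150,320))):
    im=cv2.imread(f'pics/{t0}.png')[c:e,a:b]; f=800//(b-a)
    cv2.imwrite(f'pics/{t0}_c.png',cv2.resize(im,None,fx=f,fy=f,interpolation=cv2.INTER_CUBIC))
E
```

```text
table 448 mid [ 0.6986 -0.0026] mean [ 0.6982 -0.0025 -0.002 ] ext [0.0535 0.0994] zmax 0.0106 circ [ 0.6979 -0.0027] 0.055
hub 228 mid [0.6096 0.3321] mean [0.6095 0.3326 0.0499] ext [0.0608 0.0597] zmax 0.0613 circ [0.6095 0.3326] 0.0308
hubfl 940 mid [0.609  0.3327] mean [0.6063 0.3311 0.0213] ext [0.16   0.1599] zmax 0.0613 circ [0.6067 0.3322] 0.1076
stand 934 mid [0.4483 0.1972] mean [0.4372 0.2014 0.0185] ext [0.132  0.1346] zmax 0.1079 circ [0.4463 0.1914] 0.0868
post 33 mid [0.4369 0.2029] mean [0.4356 0.2009 0.0936] ext [0.0156 0.0177] zmax 0.1079 circ [0.4368 0.2026] 0.0092
bearing 145 mid [0.4428 0.0058] mean [0.4485 0.0073 0.0121] ext [0.0737 0.0705] zmax 0.0214 circ [0.4412 0.0058] 0.0499
washer 190 mid [0.6295 0.0994] mean [0.63   0.0989 0.0064] ext [0.0801 0.0848] zmax 0.0179 circ [0.6296 0.098 ] 0.0571
nut 53 mid [ 0.6104 -0.1152] mean [ 0.6087 -0.1179  0.0113] ext [0.045  0.0539] zmax 0.0193 circ [ 0.6107 -0.1149] 0.0329
cap 245 mid [ 0.4614 -0.2083] mean [ 0.46   -0.2075  0.0312] ext [0.0575 0.0571] zmax 0.0406 circ [ 0.4608 -0.2078] 0.0294
x1 120 mid [0.5055 0.110
[... 1089 characters left out ...]
 ] mean [0.4442 0.1964 0.0804] ext [0.0189 0.0159] zmax 0.1063 circ [0.4431 0.1976] 0.0097
S bearing 239 mid [0.4466 0.0059] mean [0.453  0.0034 0.0135] ext [0.064  0.0539] zmax 0.0219 circ [0.4444 0.0104] 0.0374
S washer 388 mid [0.6353 0.097 ] mean [0.6363 0.0948 0.0061] ext [0.0993 0.1072] zmax 0.0118 circ [0.6326 0.097 ] 0.0538
S nut 132 mid [ 0.6117 -0.1188] mean [ 0.6127 -0.1197  0.0122] ext [0.0365 0.0382] zmax 0.0209 circ [ 0.6122 -0.1189] 0.0194
S cap 377 mid [ 0.4661 -0.2109] mean [ 0.4665 -0.2111  0.0339] ext [0.056  0.0554] zmax 0.0392 circ [ 0.466  -0.2104] 0.0284
S x1 206 mid [0.4988 0.1221] mean [0.51   0.108  0.0195] ext [0.0608 0.0666] zmax 0.0271 circ [0.5028 0.1211] 0.0347
```

```bash
sleep 0
```

```text
(no output)
```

View pics/top0_c.png

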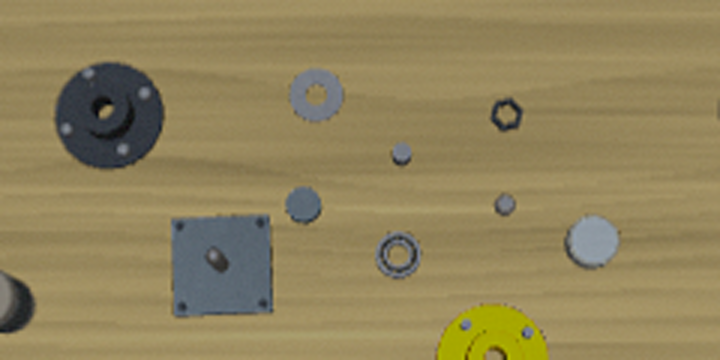

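View pics/scene0_c.png

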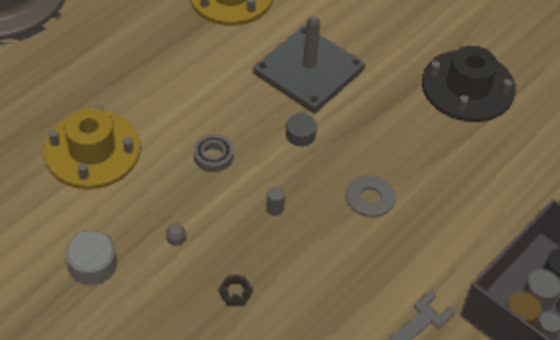

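```bash
cat > plan.py <<'E'
import sys
from h import *
from scipy.spatial.transform import Rotation as R
# usage: plan.py x y z yaw grip nrows ; '.' keeps the present value
def main():
    o=observe(); p=o['tool_pos']; r=o['tool_rot']
    tgt=[c if a=='.' else float(a) for a,c in zip(sys.argv[1:5],[*p,r[2]])]
    g=float(sys.argv[5])
    d=np.array(tgt[:3])-p; Rc=R.from_euler('xyz',r)
    Rt=R.from_euler('xyz',[np.pi,0,tgt[3]]); 
    rv=(Rc.inv()*Rt).as_rotvec()
    n=int(sys.argv[6]) if len(sys.argv)>6 else int(np.ceil(max(np.linalg.norm(d)/.040,np.linalg.norm(rv)/.12,1)))
    print('d',d.round(4),'rv',rv.round(4),'n',n)
    rows=[]
    for k in range(n):
        Rk=Rc*R.from_rotvec(rv*k/n)
        rows.append([*(np.round(Rk.inv().apply(d/n),4)+0.),*(np.round(rv/n,3)+0.),g])
    for k in range(0,n,5): print([[float(x) for x in q] for q in rows[k:k+5]])
main()
E
python3 plan.py 0.44 -0.17 0.227 -0.33 0
```

```text
d [0.2845 0.3311 0.0008] rv [-1.100e-03  2.000e-04  6.308e-01] n 11
[[0.0336, -0.0211, 0.0, 0.0, 0.0, 0.057, 0.0], [0.0324, -0.023, 0.0, 0.0, 0.0, 0.057, 0.0], [0.031, -0.0248, 0.0, 0.0, 0.0, 0.057, 0.0], [0.0295, -0.0265, 0.0, 0.0, 0.0, 0.057, 0.0], [0.0279, -0.0282, -0.0001, 0.0, 0.0, 0.057, 0.0]]
[[0.0263, -0.0297, -0.0001, 0.0, 0.0, 0.057, 0.0], [0.0245, -0.0312, -0.0001, 0.0, 0.0, 0.057, 0.0], [0.0227, -0.0325, -0.0001, 0.0, 0.0, 0.057, 0.0], [0.0208, -0.0338, -0.0001, 0.0, 0.0, 0.057, 0.0], [0.0188, -0.0349, -0.0001, 0.0, 0.0, 0.057, 0.0]]
[[0.0168, -0.036, -0.0001, 0.0, 0.0, 0.057, 0.0]]
```

Emit:
send_rows --pt "0.0336 -0.021 0 0 0 0.057 0" --pt "0.0324 -0.023 0 0 0 0.057 0" --pt "0.031 -0.025 0 0 0 0.057 0" --pt "0.0295 -0.0265 0 0 0 0.057 0" --pt "0.028 -0.028 0 0 0 0.057 0"

```text
time: 0.57
tool_pos: [0.2855, -0.3493, 0.2266]
tool_rot: [-3.141, 0.0, 0.012]
contact_force: [1.4, -1.2, -0.5]
opening: 0.0917
```

Emit:
send_rows --pt "0.0263 -0.03 0 0 0 0.057 0" --pt "0.0245 -0.031 0 0 0 0.057 0" --pt "0.0227 -0.0325 0 0 0 0.057 0" --pt "0.021 -0.034 0 0 0 0.057 0" --pt "0.019 -0.035 0 0 0 0.057 0"

```text
time: 0.98
tool_pos: [0.415, -0.198, 0.2267]
tool_rot: [3.141, 0.0, -0.272]
contact_force: [0.5, -1.0, 0.6]
opening: 0.0918
```

```bash
python3 plan.py 0.46 0.19 0.227 -0.33 0
```

```text
d [4.50e-02 3.88e-01 3.00e-04] rv [0.0001 0.     0.0579] n 10
[[-0.0061, -0.0386, 0.0, 0.0, 0.0, 0.006, 0.0], [-0.0063, -0.0385, 0.0, 0.0, 0.0, 0.006, 0.0], [-0.0065, -0.0385, 0.0, 0.0, 0.0, 0.006, 0.0], [-0.0068, -0.0385, 0.0, 0.0, 0.0, 0.006, 0.0], [-0.007, -0.0384, 0.0, 0.0, 0.0, 0.006, 0.0]]
[[-0.0072, -0.0384, 0.0, 0.0, 0.0, 0.006, 0.0], [-0.0074, -0.0383, 0.0, 0.0, 0.0, 0.006, 0.0], [-0.0077, -0.0383, 0.0, 0.0, 0.0, 0.006, 0.0], [-0.0079, -0.0383, 0.0, 0.0, 0.0, 0.006, 0.0], [-0.0081, -0.0382, 0.0, 0.0, 0.0, 0.006, 0.0]]
```

Emit:
send_rows --pt "-0.006 -0.0386 0 0 0 0.006 0" --pt "-0.0063 -0.0385 0 0 0 0.006 0" --pt "-0.0065 -0.0385 0 0 0 0.006 0" --pt "-0.0068 -0.0385 0 0 0 0.006 0" --pt "-0.007 -0.0384 0 0 0 0.006 0"

```text
time: 1.4
tool_pos: [0.4359, -0.004, 0.2266]
tool_rot: [3.141, 0.0, -0.3]
contact_force: [0.4, -0.7, 0.0]
opening: 0.0918
```

Emit:
send_rows --pt "-0.007 -0.0384 0 0 0 0.006 0" --pt "-0.0074 -0.0383 0 0 0 0.006 0" --pt "-0.0077 -0.0383 0 0 0 0.006 0" --pt "-0.008 -0.0383 0 0 0 0.006 0" --pt "-0.008 -0.038 0 0 0 0.006 0"

```text
time: 1.82
tool_pos: [0.4582, 0.19, 0.2266]
tool_rot: [3.141, 0.0, -0.329]
contact_force: [1.6, -0.4, 0.3]
opening: 0.0915
```

Emit:
send_rows --pt "0 0 0 0 0 0 0" --pt "0 0 0 0 0 0 0"

```text
time: 1.98
tool_pos: [0.4581, 0.1897, 0.2261]
tool_rot: [3.141, 0.001, -0.325]
contact_force: [-0.2, -0.9, -0.7]
opening: 0.0921
```

```bash
python3 - <<'E'
from h import *
d=cap('wrist','wpost'); print(observe()['tool_pos'],observe()['tool_rot'])
W=cloud(d)
for lo,hi in ((.06,.11),(.096,.12)):
    m=(W[...,2]>lo)&(W[...,2]<hi); v,u=np.nonzero(m); print(u.min() if len(u) else 0,u.max() if len(u) else 0,v.min(),v.max(),len(u))
m=(W[...,2]>.08)&(W[...,2]<.12)
q=W[m]; q=q[np.hypot(q[:,0]-.44,q[:,1]-.2)<.03]; print(q.min(0),q.max(0),q.mean(0))
E
```

```text
[0.45812002 0.18833573 0.22618539] [ 3.14050514e+00  7.89307399e-04 -3.27116858e-01]
0 322 195 288 1922
0 322 205 288 394
[0.43275782 0.19128567 0.08069805] [0.45033683 0.20819897 0.10559498] [0.4439195  0.19886926 0.09771151]
```

View pics/wpost.png

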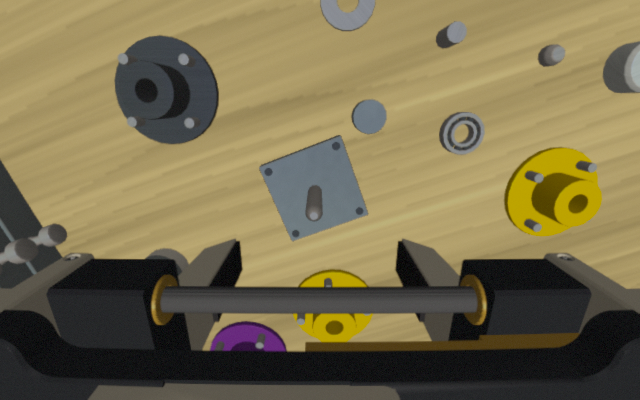

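```bash
python3 - <<'E'
from h import *
d=load('wpost'); im=cv2.imread('pics/wpost.png')
cv2.imwrite('pics/wpost_c.png',cv2.resize(im[125:250,250:380],None,fx=4.5,fy=4.5,interpolation=cv2.INTER_CUBIC))
P=[ray(d,u,v,.016) for u,v in ((268,172),(336,146),(360,211),(296,234))]
print(np.mean(P,0), ray(d,314,214,.104))
W=cloud(d)
q=W[185:225,295:330].reshape(-1,3)
for lo,hi in ((.05,.07),(.07,.09),(.09,.097),(.097,.1),(.1,.12)):
    s=q[(q[:,2]>lo)&(q[:,2]<hi)]; 
    if len(s): print(lo,len(s),s.mean(0),s.min(0),s.max(0))
q=W[130:245,255:375].reshape(-1,3);q=q[(q[:,2]>.011)&(q[:,2]<.021)]; r=cv2.minAreaRect(q[:,:2].astype(np.float32)*1000); print(r, q[:,2].mean())
E
```

```text
[0.44013415 0.19964183 0.016     ] [0.44238196 0.19899948 0.104     ]
0.05 73 [0.44773535 0.1975163  0.06046876] [0.44187464 0.19117578 0.0503499 ] [0.45034124 0.20780441 0.06923277]
0.07 87 [0.44739351 0.19761729 0.07971462] [0.43670222 0.19125561 0.07013547] [0.45033683 0.20761846 0.08955905]
0.09 50 [0.44636048 0.19812673 0.09397298] [0.43275782 0.19128567 0.09011696] [0.45025369 0.20800416 0.09699879]
0.097 77 [0.44351616 0.19902337 0.09852183] [0.43282411 0.19174481 0.09700195] [0.44970809 0.20819897 0.09996355]
0.1 125 [0.44209997 0.1995766  0.10295057] [0.43433894 0.19340514 0.10003671] [0.44784939 0.20692837 0.10559498]
((441.95684814453125, 181.6660919189453), (110.19745635986328, 147.04330444335938), 2.283414840698242) 0.016405775664590356
```

View pics/wpost_c.png

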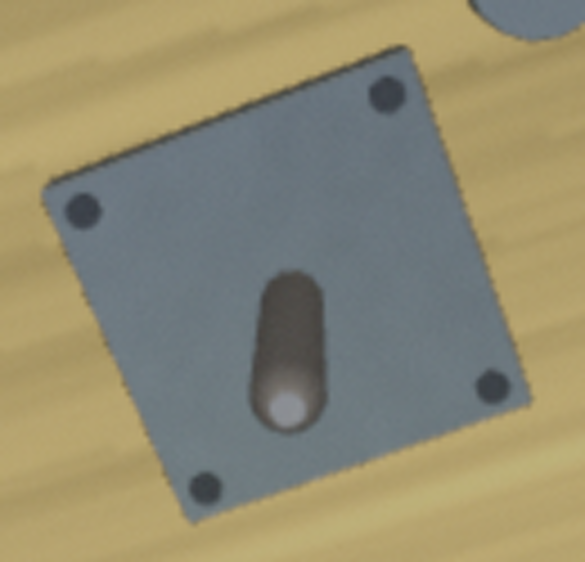

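The post tip is at pixel (314,215.5) and the plate screws agree, which puts the post at about (0.4405, 0.1995). Next I'll hover over the hub.

```bash
python3 plan.py 0.62 0.32 0.2 -0.33 0
```

```text
d [ 0.1619  0.1317 -0.0262] rv [0.0011 0.0008 0.0029] n 6
[[0.0185, -0.0295, 0.0043, 0.0, 0.0, 0.0, 0.0], [0.0185, -0.0295, 0.0043, 0.0, 0.0, 0.0, 0.0], [0.0185, -0.0295, 0.0043, 0.0, 0.0, 0.0, 0.0], [0.0185, -0.0295, 0.0043, 0.0, 0.0, 0.0, 0.0], [0.0184, -0.0295, 0.0043, 0.0, 0.0, 0.0, 0.0]]
[[0.0184, -0.0295, 0.0044, 0.0, 0.0, 0.0, 0.0]]
```

Emit:
send_rows --pt "0.0222 -0.035 0.005 0 0 0 0" --pt "0.0222 -0.035 0.005 0 0 0 0" --pt "0.0222 -0.035 0.005 0 0 0 0" --pt "0.0222 -0.036 0.005 0 0 0 0" --pt "0.0222 -0.036 0.005 0 0 0 0"

```text
time: 2.45
tool_pos: [0.621, 0.3171, 0.2017]
tool_rot: [3.141, -0.0, -0.332]
contact_force: [0.6, -0.5, 0.7]
opening: 0.0918
```

Emit:
send_rows --pt "0 0 0 0 0 0 0" --pt "0 0 0 0 0 0 0"

```text
time: 2.62
tool_pos: [0.62, 0.3169, 0.1981]
tool_rot: [3.138, 0.004, -0.33]
contact_force: [-1.2, -0.6, 0.0]
opening: 0.0921
```

```bash
python3 - <<'E'
from h import *
d=cap('wrist','whub'); o=observe(); print(o['tool_pos'],o['tool_rot'])
W=cloud(d); q=W.reshape(-1,3); q=q[(q[:,2]>.046)&(q[:,2]<.058)&(np.hypot(q[:,0]-.61,q[:,1]-.33)<.06)]
c,r=cv2.minEnclosingCircle(q[:,:2].astype(np.float32)*1000); print(len(q),q.mean(0),c,r,q.min(0),q.max(0))
im=cv2.imread('pics/whub.png'); cv2.imwrite('pics/whub_c.png',cv2.resize(im[90:290,200:440],None,fx=3,fy=3,interpolation=cv2.INTER_CUBIC))
E
```

```text
[0.61927538 0.31642139 0.20013727] [ 3.13898710e+00  2.28918125e-03 -3.30738364e-01]
2000 [0.61459605 0.32923428 0.05217426] (613.3575439453125, 329.5888366699219) 29.912717819213867 [0.58365832 0.30010769 0.04608434] [0.64302134 0.35930735 0.05474721]
```

View pics/whub_c.png

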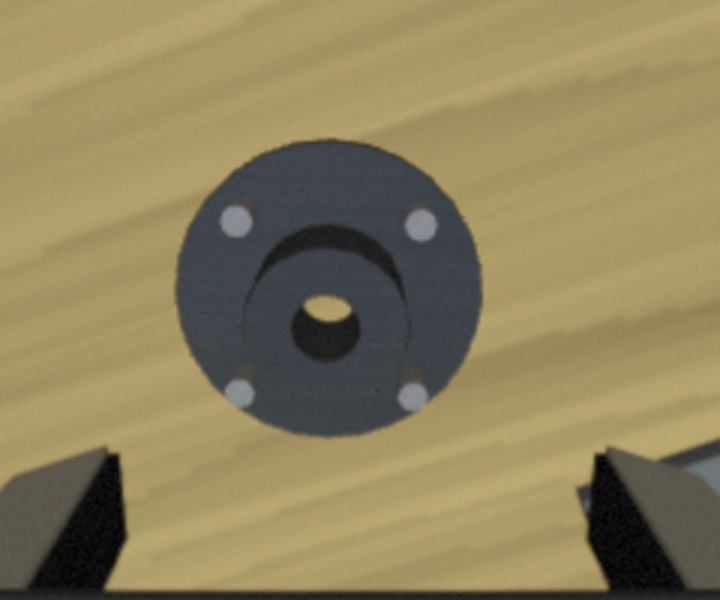

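```bash
python3 - <<'E'
from h import *
d=load('whub'); print(ray(d,308.7,199.3,.052))
P=[ray(d,200+u/3,90+v/3,.03) for u,v in ((237,221),(421,225),(239,393),(413,397))]; print(np.mean(P,0)); v=P[1]-P[0]; print(np.arctan2(v[1],v[0])+np.pi/2); v=P[2]-P[0]; print(np.arctan2(v[1],v[0])+np.pi)
E
python3 plan.py 0.6132 0.3295 0.030 -0.33 0
```

```text
[0.61315512 0.32909185 0.052     ]
[0.61270442 0.32931422 0.03      ]
-0.3531119403421721
5.923788419275084
d [-0.0061  0.0131 -0.1701] rv [ 0.0026  0.0023 -0.0007] n 5
[[-0.0019, -0.0022, 0.034, 0.001, 0.0, 0.0, 0.0], [-0.0019, -0.0022, 0.034, 0.001, 0.0, 0.0, 0.0], [-0.002, -0.0021, 0.034, 0.001, 0.0, 0.0, 0.0], [-0.002, -0.0021, 0.034, 0.001, 0.0, 0.0, 0.0], [-0.002, -0.0021, 0.034, 0.001, 0.0, 0.0, 0.0]]
```

Emit:
send_rows --pt "-0.002 -0.0022 0.034 0 0 0.005 0" --pt "-0.002 -0.0022 0.034 0 0 0.005 0" --pt "-0.002 -0.0022 0.034 0 0 0.005 0" --pt "-0.002 -0.002 0.034 0 0 0.005 0" --pt "-0.002 -0.002 0.033 0 0 0 0" --newtons 60

```text
time: 3.08
tool_pos: [0.6129, 0.3296, 0.0341]
tool_rot: [-3.141, -0.002, -0.351]
contact_force: [1.0, -0.1, -0.1]
opening: 0.0914
```

Emit:
send_rows --pt "0 0 0 0 0 0 1" --pt "0 0 0 0 0 0 1" --pt "0 0 0 0 0 0 1" --pt "0 0 0 0 0 0 1" --pt "0 0 0 0 0 0 1"

```text
time: 3.5
tool_pos: [0.6148, 0.3313, 0.0363]
tool_rot: [-3.139, -0.004, -0.349]
contact_force: [-2.2, -10.5, 8.4]
opening: 0.0633
```

Emit:
send_rows --pt "0 0 0 0 0 0 1" --pt "0 0 0 0 0 0 1" --pt "0 0 0 0 0 0 1" --pt "0 0 0 0 0 0 1"

```text
time: 3.83
tool_pos: [0.6144, 0.3303, 0.0362]
tool_rot: [3.141, -0.003, -0.349]
contact_force: [-1.7, -5.2, 9.4]
opening: 0.0588
```

```bash
python3 - <<'E'
from h import *
d=cap('wrist','wg'); o=observe(); print(o)
E
```

```text
{'time': 3.8833, 'qpos': array([ 0.38458214,  0.82950882,  1.20187243, -0.00279335,  1.10802903,
        2.30561353]), 'qvel': array([ 0.00049683,  0.00135531, -0.00093423,  0.00138849, -0.00062619,
       -0.00043452]), 'joint_efforts': array([  2.66859233, -58.24906826, -22.04830706,   1.59070663,
        -1.76506754,   0.06484582]), 'tool_pos': array([0.61442546, 0.33024254, 0.03625031]), 'tool_rot': array([ 3.14119822, -0.00329572, -0.34899011]), 'contact_force': array([-0.75722654, -5.28990512,  8.91101788]), 'torque': array([-1.43703568,  0.61055906,  0.05487333]), 'opening': 0.059446302499887034}
```

View pics/wg.png

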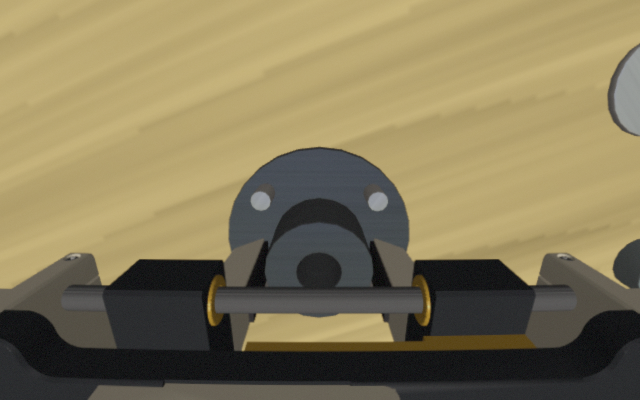

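Emit:
send_rows --pt "0 0 -0.01 0 0 0 1" --pt "0 0 -0.03 0 0 0 1" --pt "0 0 -0.04 0 0 0 1" --pt "0 0 -0.04 0 0 0 1" --pt "0 0 -0.035 0 0 0 1"

```text
time: 4.3
tool_pos: [0.6129, 0.3316, 0.1904]
tool_rot: [-3.141, 0.0, -0.349]
contact_force: [1.8, 0.3, -6.9]
opening: 0.059
```

```bash
python3 - <<'E'
from h import *
d=cap('wrist','wg2'); o=observe(); print(o)
W=cloud(d); im=d['color']
q=W.reshape(-1,3); q=q[(np.hypot(q[:,0]-.613,q[:,1]-.329)<.08)&(q[:,2]>.1)];print(np.histogram(q[:,2],bins=np.arange(.1,.3,.01)))
E
python3 plan.py 0.4405 0.1995 0.19 . 1
```

```text
{'time': 4.35, 'qpos': array([3.86091957e-01, 6.87915410e-01, 1.01591577e+00, 3.09903159e-04,
       1.42431780e+00, 2.30576802e+00]), 'qvel': array([ 0.00324043, -0.01578366,  0.01839603,  0.00563163, -0.18024763,
       -0.0006743 ]), 'joint_efforts': array([-1.24983452e+00, -3.43016195e+01, -1.18711782e+01, -1.71943554e-01,
        1.44801247e-01,  2.18983005e-04]), 'tool_pos': array([0.61573179, 0.33286732, 0.19948301]), 'tool_rot': array([-3.13234962, -0.00976706, -0.34896804]), 'contact_force': array([2.37841609, 2.01440668, 2.0506749 ]), 'torque': array([ 0.31885098, -0.31047871, -0.03642105]), 'opening': 0.058799108611798184}
(array([    0,     0,     0,     0,     0,    72, 10332,   812,  1455,
        1211,  5924,   882,   820,   731,   350,   638,  4881, 15654,
       11349]), array([0.1 , 0.11, 0.12, 0.13, 0.14, 0.15, 0.16, 0.17, 0.18, 0.19, 0.2 ,
       0.21, 0.22, 0.23, 0.24, 0.25, 0.26, 0.27, 0.28, 0.29]))
d [-0.1752 -0.1334 -0.0095] rv [-0.0092 -0.0098  0.    ] n 6
[[-0.0199, 0.0309, 0.0011, -0.002, -0.002, 0.0, 1.0], [-0.0199, 0.0309, 0.0012, -0.002, -0.002, 0.0, 1.0], [-0.0199, 0.0309, 0.0013, -0.002, -0.002, 0.0, 1.0], [-0.0199, 0.0309, 0.0013, -0.002, -0.002, 0.0, 1.0], [-0.0198, 0.0309, 0.0014, -0.002, -0.002, 0.0, 1.0]]
[[-0.0198, 0.0309, 0.0015, -0.002, -0.002, 0.0, 1.0]]
```

View pics/wg2.png

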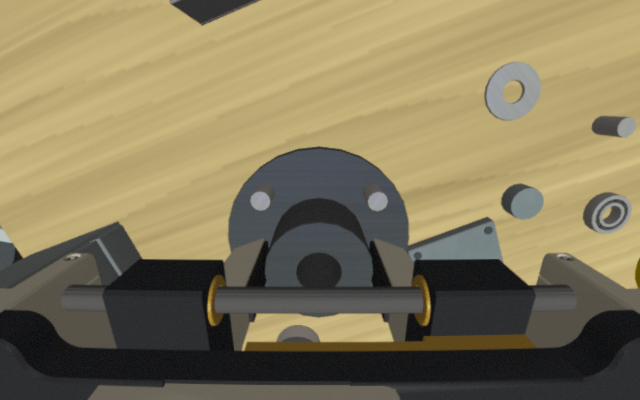

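Emit:
send_rows --pt "-0.0195 0.0305 0.001 0 0 0 1" --pt "-0.0195 0.0305 0.001 0 0 0 1" --pt "-0.0195 0.0305 0.001 0 0 0 1" --pt "-0.0195 0.0305 0.001 0 0 0 1" --pt "-0.0195 0.0305 0.001 0 0 0 1"

```text
time: 4.77
tool_pos: [0.4672, 0.2206, 0.1824]
tool_rot: [3.141, 0.001, -0.349]
contact_force: [-0.2, 0.5, -6.6]
opening: 0.0588
```

Emit:
send_rows --pt "-0.0195 0.0305 0.001 0 0 0 1" --pt "0 0 0 0 0 0 1" --pt "0 0 0 0 0 0 1" --pt "0 0 0 0 0 0 1"

```text
time: 5.1
tool_pos: [0.4413, 0.1999, 0.1825]
tool_rot: [-3.14, -0.001, -0.35]
contact_force: [0.1, -0.7, -7.6]
opening: 0.0593
```

```bash
python3 - <<'E'
from h import *
d=cap('wrist','wg3'); o=observe(); print(o['tool_pos'],o['tool_rot'],o['contact_force'])
W=cloud(d); p=o['tool_pos']
for tag,a,b in (('top',-.005,.03),('fl',-.045,-.02)):
  q=W[140:275,220:420].reshape(-1,3); q=q[(q[:,2]>p[2]+a)&(q[:,2]<p[2]+b)&(np.hypot(q[:,0]-p[0],q[:,1]-p[1])<.07)]
  print(tag,len(q),np.median(q,0),q.min(0),q.max(0))
im=cv2.imread('pics/wg3.png'); cv2.imwrite('pics/wg3_c.png',cv2.resize(im[140:340,210:430],None,fx=3,fy=3,interpolation=cv2.INTER_CUBIC))
T=d['T']; 
def proj(P):
    Pc=(np.array(P)-T[:3,3])@T[:3,:3]; return cv2.projectPoints(Pc.reshape(1,1,3),np.zeros(3),np.zeros(3),K(d),np.array(d['dist_coeffs'],float))[0].ravel()
for dz in (.015,.018,.021): print('axis@boss top',proj(p+[0,0,dz]))
E
python3 plan.py 0.441 0.199 0.15 . 1 5
```

```text
[0.44174356 0.20009653 0.18243359] [-3.14027475e+00 -1.55844576e-03 -3.49233837e-01] [ 0.22575133  1.11479062 -7.97473808]
top 7006 [0.45609887 0.19283902 0.19838053] [0.42759975 0.15121332 0.17744325] [0.48920249 0.23974699 0.21242739]
fl 10396 [0.47161023 0.18517953 0.15662592] [0.41040891 0.13824192 0.14771927] [0.50193678 0.26016352 0.16243191]
axis@boss top [316.78730603 269.52857214]
axis@boss top [316.75095925 272.43337274]
axis@boss top [316.71331612 275.44228023]
d [-0.0007 -0.0011 -0.0324] rv [-0.0013 -0.0016  0.    ] n 5
[[-0.0001, 0.0003, 0.0065, 0.0, 0.0, 0.0, 1.0], [-0.0001, 0.0003, 0.0065, 0.0, 0.0, 0.0, 1.0], [-0.0001, 0.0003, 0.0065, 0.0, 0.0, 0.0, 1.0], [-0.0001, 0.0003, 0.0065, 0.0, 0.0, 0.0, 1.0], [-0.0001, 0.0003, 0.0065, 0.0, 0.0, 0.0, 1.0]]
```

View pics/wg3_c.png

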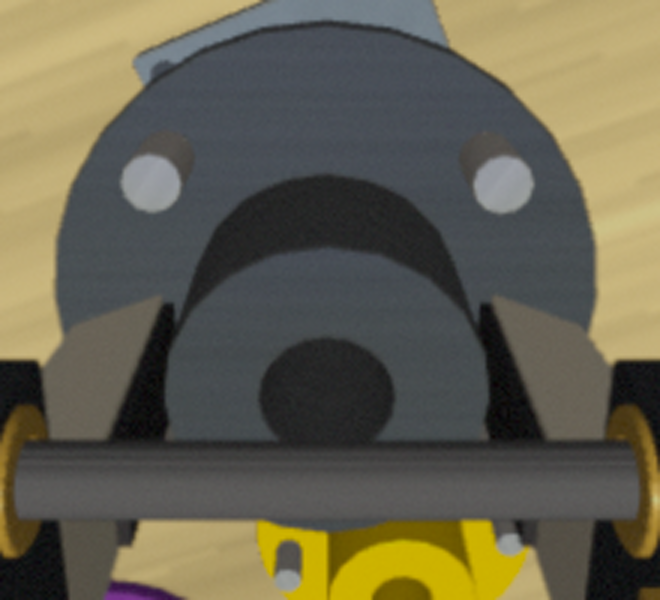

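```bash
python3 - <<'E'
from h import *
d=load('wg3'); print(ray(d,319,272.3,.199))
E
```

```text
[0.44059733 0.19922997 0.199     ]
```

Emit:
send_rows --pt "0 0 0.015 0 0 0 1" --pt "0 0 0.015 0 0 0 1" --pt "0 0 0.015 0 0 0 1" --pt "0 0 0.01 0 0 0 1" --pt "0 0 0.01 0 0 0 1"

```text
time: 5.57
tool_pos: [0.4416, 0.2003, 0.116]
tool_rot: [-3.142, -0.0, -0.349]
contact_force: [-0.4, -1.3, -7.8]
opening: 0.0591
```

Emit:
send_rows --pt "0 0 0.014 0 0 0 1" --pt "0 0 0.014 0 0 0 1" --pt "0 0 0.014 0 0 0 1" --pt "0 0 0.01 0 0 0 1" --pt "0 0 0.005 0 0 0 1"

```text
time: 5.98
tool_pos: [0.4412, 0.2001, 0.0584]
tool_rot: [3.141, 0.001, -0.349]
contact_force: [1.0, -0.9, -7.7]
opening: 0.0593
```

Emit:
send_rows --pt "0 0 0.002 0 0 0 1" --pt "0 0 0.002 0 0 0 1" --pt "0 0 0.001 0 0 0 1" --pt "0 0 0 0 0 0 1"

```text
time: 6.32
tool_pos: [0.4412, 0.1998, 0.0552]
tool_rot: [-3.141, -0.001, -0.349]
contact_force: [0.3, -0.3, -7.3]
opening: 0.0596
```

Emit:
send_rows --pt "0 0 0.002 0 0 0 1" --pt "0 0 0.002 0 0 0 1" --pt "0 0 0.001 0 0 0 1" --pt "0 0 0.001 0 0 0 1" --pt "0 0 0 0 0 0 1"

```text
time: 6.73
tool_pos: [0.4414, 0.2, 0.0521]
tool_rot: [-3.14, -0.003, -0.349]
contact_force: [-7.8, -1.4, 23.2]
opening: 0.0593
```

Emit:
send_rows --pt "0 0 -0.002 0 0 0 0" --pt "0 0 0 0 0 0 0" --pt "0 0 0 0 0 0 0" --pt "0 0 0 0 0 0 0" --pt "0 0 0 0 0 0 0"

```text
time: 7.15
tool_pos: [0.441, 0.1996, 0.0509]
tool_rot: [-3.141, -0.0, -0.349]
contact_force: [-0.4, 0.0, -0.4]
opening: 0.0879
```

Emit:
send_rows --pt "0 0 -0.02 0 0 0 0" --pt "0 0 -0.04 0 0 0 0" --pt "0 0 -0.04 0 0 0 0" --pt "0 0 -0.04 0 0 0 0" --pt "0 0 -0.03 0 0 0 0"

```text
time: 7.57
tool_pos: [0.4413, 0.1998, 0.2241]
tool_rot: [-3.14, -0.002, -0.349]
contact_force: [1.2, 1.2, -0.1]
opening: 0.092
```

```bash
python3 plan.py 0.455 0.005 0.21 -0.33 0
```

```text
d [ 0.0137 -0.1948 -0.0141] rv [-0.0016 -0.0025 -0.0192] n 5
[[0.0159, 0.0357, 0.0028, 0.0, 0.0, -0.004, 0.0], [0.0158, 0.0357, 0.0028, 0.0, 0.0, -0.004, 0.0], [0.0156, 0.0358, 0.0028, 0.0, 0.0, -0.004, 0.0], [0.0155, 0.0359, 0.0028, 0.0, 0.0, -0.004, 0.0], [0.0153, 0.0359, 0.0028, 0.0, 0.0, -0.004, 0.0]]
```

```bash
python3 - <<'E'
from h import *
d=cap('wrist','wh2'); 
E
```

Emit:
send_rows --pt "0.016 0.0357 0.003 0 0 0 0" --pt "0.016 0.0357 0.003 0 0 0 0" --pt "0.016 0.036 0.003 0 0 0 0" --pt "0.016 0.036 0.003 0 0 0 0" --pt "0.016 0.036 0.003 0 0 0 0"

```text
time: 8.03
tool_pos: [0.4543, 0.002, 0.2055]
tool_rot: [3.141, 0.0, -0.349]
contact_force: [1.9, 0.1, -1.1]
opening: 0.0918
```

Emit:
send_rows --pt "0 0 0 0 0 0 0" --pt "0 0 0 0 0 0 0"

```text
time: 8.2
tool_pos: [0.4545, 0.0019, 0.2053]
tool_rot: [3.141, 0.001, -0.354]
contact_force: [0.4, -0.8, 0.2]
opening: 0.092
```

```bash
python3 - <<'E'
from h import *
d=cap('wrist','wbear'); o=observe(); print(o['tool_pos'],o['tool_rot'])
W=cloud(d); q=W.reshape(-1,3); q=q[(q[:,2]>.009)&(q[:,2]<.025)&(np.hypot(q[:,0]-.446,q[:,1]-.005)<.05)]
c,r=cv2.minEnclosingCircle(q[:,:2].astype(np.float32)*1000); print(len(q),c,r,q.min(0),q.max(0))
E
```

```text
[0.45443394 0.00325606 0.20549653] [-3.14139978e+00  9.45847066e-04 -3.51651358e-01]
1099 (452.44677734375, 3.686807632446289) 25.750015258789062 [ 0.4267805  -0.02202747  0.0090504 ] [0.4778519  0.02932851 0.01770656]
```

View pics/wbear.png

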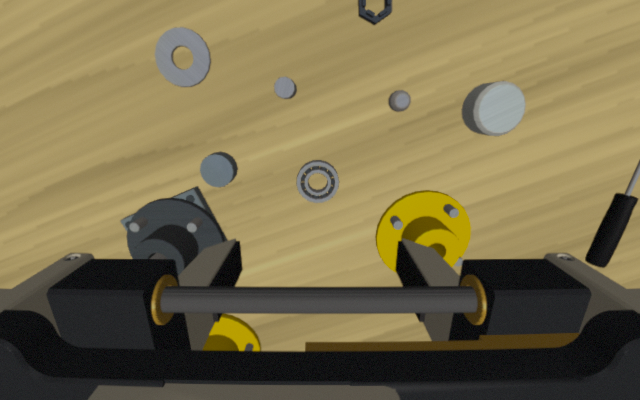

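View pics/wh2.png

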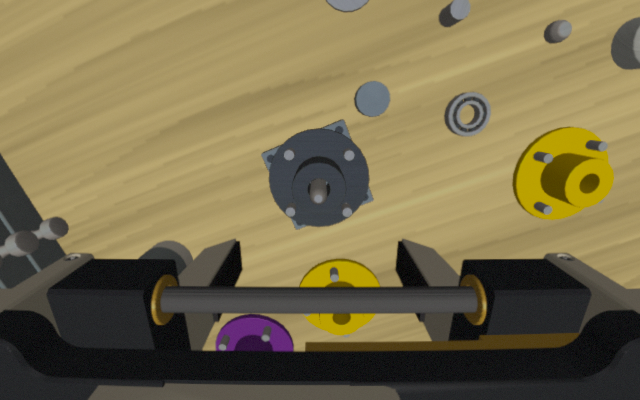

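```bash
python3 - <<'E'
from h import *
d=load('wbear'); print(ray(d,317.5,181,.015))
d=load('wh2'); W=cloud(d); print(ray(d,319,188,.104))
q=W[165:215,295:345].reshape(-1,3); s=q[(q[:,2]>.097)&(q[:,2]<.12)]; print(len(s),s.mean(0))
s=q[(q[:,2]>.06)&(q[:,2]<.075)]; print(len(s),s[:,2].mean(),cv2.minEnclosingCircle(s[:,:2].astype(np.float32)*1000))
im=cv2.imread('pics/wh2.png'); cv2.imwrite('pics/wh2_c.png',cv2.resize(im[110:240,250:390],None,fx=5,fy=5,interpolation=cv2.INTER_CUBIC))
E
python3 plan.py 0.4522 0.0037 0.005 -0.35 0
```

```text
[0.45389651 0.00271765 0.015     ]
[0.45044422 0.19554159 0.104     ]
213 [0.44234663 0.19962015 0.10123613]
1767 0.06826671996229057 ((440.47344970703125, 199.76649475097656), 29.796220779418945)
d [-0.0022  0.0004 -0.2005] rv [-0.0002  0.0009 -0.0017] n 6
[[-0.0003, 0.0001, 0.0334, 0.0, 0.0, 0.0, 0.0], [-0.0003, 0.0001, 0.0334, 0.0, 0.0, 0.0, 0.0], [-0.0004, 0.0001, 0.0334, 0.0, 0.0, 0.0, 0.0], [-0.0004, 0.0001, 0.0334, 0.0, 0.0, 0.0, 0.0], [-0.0004, 0.0001, 0.0334, 0.0, 0.0, 0.0, 0.0]]
[[-0.0004, 0.0001, 0.0334, 0.0, 0.0, 0.0, 0.0]]
```

View pics/wh2_c.png

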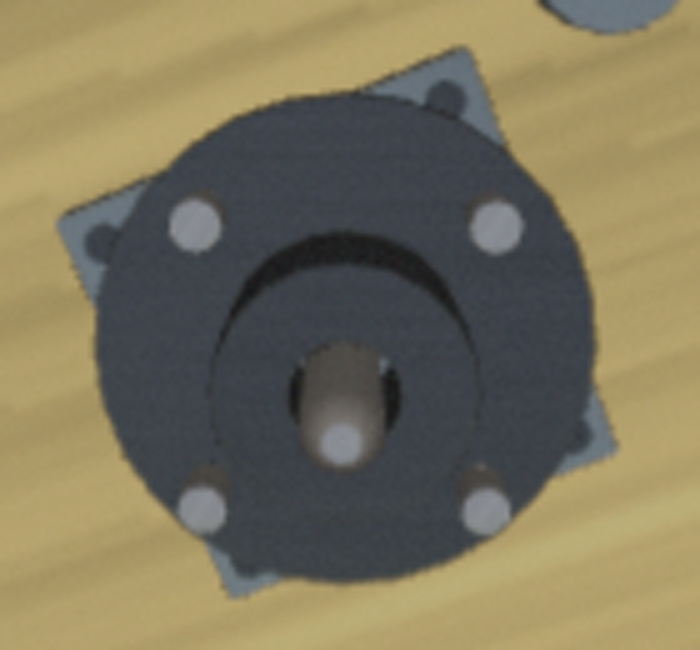

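Emit:
send_rows --pt "-0.0003 0 0.038 0 0 0 0" --pt "-0.0003 0 0.038 0 0 0 0" --pt "-0.0003 0 0.038 0 0 0 0" --pt "-0.0003 0 0.038 0 0 0 0" --pt "-0.0003 0 0.034 0 0 0 0" --newtons 30

```text
time: 8.67
tool_pos: [0.4526, 0.0061, 0.0182]
tool_rot: [-3.141, 0.0, -0.347]
contact_force: [0.4, -0.6, -0.6]
opening: 0.0917
```

Emit:
send_rows --pt "0 0 0.01 0 0 0 0" --pt "0 0 0.003 0 0 0 1" --pt "0 0 0 0 0 0 1" --pt "0 0 0 0 0 0 1" --pt "0 0 0 0 0 0 1"

```text
time: 9.08
tool_pos: [0.4542, 0.0046, 0.0082]
tool_rot: [-3.141, -0.003, -0.348]
contact_force: [0.3, 0.2, -0.2]
opening: 0.0695
```

Emit:
send_rows --pt "0 0 0 0 0 0 1" --pt "0 0 0 0 0 0 1" --pt "0 0 0 0 0 0 1" --pt "0 0 0 0 0 0 1" --pt "0 0 0 0 0 0 1"

```text
time: 9.5
tool_pos: [0.4537, 0.0041, 0.0077]
tool_rot: [-3.141, -0.002, -0.349]
contact_force: [-1.2, 0.2, 6.9]
opening: 0.0507
```

Emit:
send_rows --pt "0 0 -0.01 0 0 0 1" --pt "0 0 -0.035 0 0 0 1" --pt "0 0 -0.04 0 0 0 1" --pt "0 0 -0.04 0 0 0 1" --pt "0 0 -0.03 0 0 0 1"

```text
time: 9.92
tool_pos: [0.4534, 0.0041, 0.1649]
tool_rot: [-3.141, -0.002, -0.349]
contact_force: [1.2, -0.1, -1.5]
opening: 0.051
```

Emit:
send_rows --pt "0 0 0 0 0 0 1" --pt "0 0 0 0 0 0 1"

```text
time: 10.08
tool_pos: [0.4539, 0.004, 0.1633]
tool_rot: [-3.141, -0.004, -0.349]
contact_force: [-0.2, -0.0, -1.6]
opening: 0.0512
```

```bash
python3 - <<'E'
from h import *
d=cap('wrist','wb2'); o=observe(); print(o['tool_pos'],o['tool_rot'],o['contact_force'],o['opening'])
W=cloud(d); p=o['tool_pos']; q=W[200:330,250:390].reshape(-1,3); q=q[(q[:,2]>p[2]-.02)&(q[:,2]<p[2]+.03)&(np.hypot(q[:,0]-p[0],q[:,1]-p[1])<.025)]
print(len(q),q[:,2].mean())
im=cv2.imread('pics/wb2.png'); cv2.imwrite('pics/wb2_c.png',cv2.resize(im[180:340,220:420],None,fx=4,fy=4,interpolation=cv2.INTER_CUBIC))
E
python3 plan.py 0.441 0.1998 0.16 . 1
```

```text
[0.45271199 0.00419136 0.16174384] [ 3.14151968e+00 -2.71171671e-05 -3.49389125e-01] [ 0.0593112   0.78681098 -2.00834308] 0.05092053896823484
3941 0.16884295435824595
d [-0.0117  0.1956 -0.0017] rv [ 0.0001 -0.     -0.    ] n 5
[[-0.0156, -0.036, 0.0003, 0.0, 0.0, 0.0, 1.0], [-0.0156, -0.036, 0.0003, 0.0, 0.0, 0.0, 1.0], [-0.0156, -0.036, 0.0003, 0.0, 0.0, 0.0, 1.0], [-0.0156, -0.036, 0.0003, 0.0, 0.0, 0.0, 1.0], [-0.0156, -0.036, 0.0003, 0.0, 0.0, 0.0, 1.0]]
```

View pics/wb2_c.png

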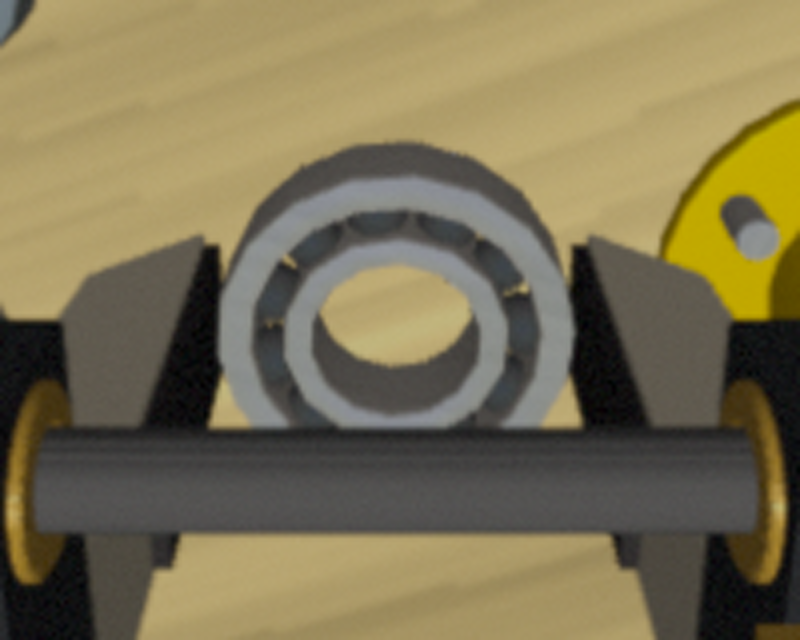

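```bash
python3 - <<'E'
from h import *
d=load('wb2'); r=ray(d,319,265,.169); print(r, r-np.array([.4530,.0042,0]))
E
```

```text
[0.45155338 0.0039815  0.169     ] [-0.00144662 -0.0002185   0.169     ]
```

Emit:
send_rows --pt "-0.0156 -0.036 0 0 0 0 1" --pt "-0.0155 -0.036 0 0 0 0 1" --pt "-0.0155 -0.036 0 0 0 0 1" --pt "-0.0155 -0.036 0 0 0 0 1" --pt "-0.0155 -0.036 0 0 0 0 1"

```text
time: 10.55
tool_pos: [0.4402, 0.2012, 0.1597]
tool_rot: [3.139, 0.004, -0.35]
contact_force: [1.3, -0.2, -1.7]
opening: 0.0509
```

Emit:
send_rows --pt "0 0 0.015 0 0 0 1" --pt "0 0 0.01 0 0 0 1" --pt "0 0 0 0 0 0 1" --pt "0 0 0 0 0 0 1"

```text
time: 10.88
tool_pos: [0.4405, 0.1995, 0.135]
tool_rot: [3.139, 0.004, -0.349]
contact_force: [0.7, 0.2, -2.1]
opening: 0.0511
```

Emit:
send_rows --pt "0.0006 0 0.01 0 0 0 1" --pt "0 0 0.01 0 0 0 1" --pt "0 0 0.01 0 0 0 1" --pt "0 0 0.01 0 0 0 1" --pt "0 0 0.008 0 0 0 1"

```text
time: 11.3
tool_pos: [0.4424, 0.1989, 0.0883]
tool_rot: [3.141, 0.001, -0.351]
contact_force: [0.2, 0.2, -2.2]
opening: 0.0511
```

Emit:
send_rows --pt "0 0 0.004 0 0 0 1" --pt "0 0 0.002 0 0 0 1" --pt "0 0 0.002 0 0 0 1" --pt "0 0 0.001 0 0 0 1" --pt "0 0 0 0 0 0 1"

```text
time: 11.72
tool_pos: [0.4425, 0.1997, 0.0801]
tool_rot: [-3.141, -0.0, -0.349]
contact_force: [-0.4, 0.8, -2.2]
opening: 0.051
```

Emit:
send_rows --pt "0 0 0.002 0 0 0 1" --pt "0 0 0.001 0 0 0 1" --pt "0 0 0.001 0 0 0 1" --pt "0 0 0.001 0 0 0 1" --pt "0 0 0 0 0 0 1"

```text
time: 12.13
tool_pos: [0.4425, 0.1997, 0.0757]
tool_rot: [-3.141, -0.001, -0.349]
contact_force: [-3.3, -0.5, 6.1]
opening: 0.051
```

Emit:
send_rows --pt "0 0 0 0 0 0 0" --pt "0 0 0 0 0 0 0" --pt "0 0 0 0 0 0 0" --pt "0 0 0 0 0 0 0" --pt "0 0 -0.01 0 0 0 0"

```text
time: 12.55
tool_pos: [0.4413, 0.1993, 0.0836]
tool_rot: [3.14, 0.003, -0.349]
contact_force: [-0.1, -0.2, -0.5]
opening: 0.0799
```

Emit:
send_rows --pt "0 0 -0.02 0 0 0 0" --pt "0 0 -0.03 0 0 0 0" --pt "0 0 -0.04 0 0 0 0" --pt "0 0 -0.04 0 0 0 0" --pt "0 0 0 0 0 0 0"

```text
time: 12.97
tool_pos: [0.446, 0.2007, 0.2223]
tool_rot: [-3.134, -0.011, -0.349]
contact_force: [0.8, 0.6, -0.4]
opening: 0.0918
```

```bash
python3 - <<'E'
from h import *
d=cap('wrist','wh3'); o=observe(); print(o['tool_pos'])
W=cloud(d); q=W.reshape(-1,3); q=q[np.hypot(q[:,0]-.4405,q[:,1]-.2)<.05]
s=q[(q[:,2]>.076)&(q[:,2]<.09)]; print(len(s),np.median(s[:,2]),cv2.minEnclosingCircle(s[:,:2].astype(np.float32)*1000))
im=cv2.imread('pics/wh3.png'); cv2.imwrite('pics/wh3_c.png',cv2.resize(im[110:260,240:400],None,fx=4,fy=4,interpolation=cv2.INTER_CUBIC))
E
python3 plan.py 0.64 0.095 0.20 -0.35 0
```

```text
[0.44461548 0.20032773 0.21882544]
1479 0.08277361601736549 ((441.1371765136719, 199.53155517578125), 25.87209701538086)
d [ 0.1954 -0.1053 -0.0188] rv [-0.0051 -0.0074  0.0009] n 6
[[0.0366, 0.0054, 0.0034, -0.001, -0.001, 0.0, 0.0], [0.0366, 0.0054, 0.0033, -0.001, -0.001, 0.0, 0.0], [0.0366, 0.0054, 0.0033, -0.001, -0.001, 0.0, 0.0], [0.0366, 0.0053, 0.0033, -0.001, -0.001, 0.0, 0.0], [0.0366, 0.0053, 0.0032, -0.001, -0.001, 0.0, 0.0]]
[[0.0366, 0.0053, 0.0032, -0.001, -0.001, 0.0, 0.0]]
```

View pics/wh3_c.png

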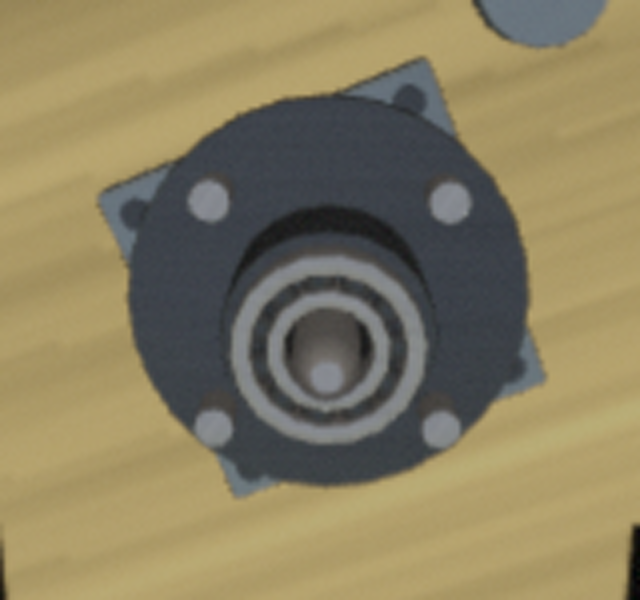

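The bearing lies flat on the hub (top at 0.0828, expected 0.083). Now the washer.

Emit:
send_rows --pt "0.0366 0.0054 0.0033 0 0 0 0" --pt "0.0366 0.0054 0.0033 0 0 0 0" --pt "0.0366 0.0054 0.0033 0 0 0 0" --pt "0.0366 0.0054 0.0033 0 0 0 0" --pt "0.0366 0.0054 0.0033 0 0 0 0"

```text
time: 13.43
tool_pos: [0.6058, 0.1106, 0.1965]
tool_rot: [3.141, 0.002, -0.349]
contact_force: [0.6, 0.2, -0.2]
opening: 0.0918
```

Emit:
send_rows --pt "0.035 0.0054 0.003 0 0 0 0" --pt "0 0 0 0 0 0 0" --pt "0 0 0 0 0 0 0" --pt "0 0 0 0 0 0 0"

```text
time: 13.77
tool_pos: [0.6352, 0.0947, 0.1937]
tool_rot: [3.141, 0.003, -0.349]
contact_force: [-0.5, 0.6, 0.3]
opening: 0.0918
```

```bash
python3 - <<'E'
from h import *
d=cap('wrist','ww'); o=observe(); print(o['tool_pos'],o['tool_rot'])
W=cloud(d); q=W.reshape(-1,3); q=q[(q[:,2]>.0035)&(q[:,2]<.012)&(np.hypot(q[:,0]-.634,q[:,1]-.096)<.04)]
c,r=cv2.minEnclosingCircle(q[:,:2].astype(np.float32)*1000); print(len(q),c,r,q.min(0),q.max(0))
im=cv2.imread('pics/ww.png'); cv2.imwrite('pics/ww_c.png',cv2.resize(im[90:290,200:440],None,fx=3,fy=3,interpolation=cv2.INTER_CUBIC))
E
```

```text
[0.63509248 0.09518907 0.19451959] [ 3.14100758e+00  2.02917614e-03 -3.48706647e-01]
1729 (635.4713134765625, 94.95713806152344) 30.942686080932617 [0.60497729 0.06478455 0.00356284] [0.66637376 0.12555218 0.00881951]
```

View pics/ww_c.png

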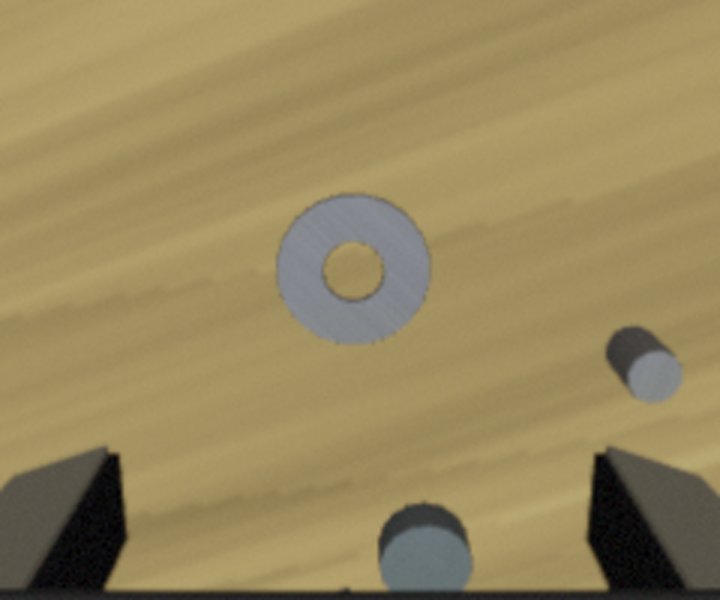

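Emit:
send_rows --pt "0.001 0 0.038 0 0 0 0" --pt "0 0 0.038 0 0 0 0" --pt "0 0 0.038 0 0 0 0" --pt "0 0 0.038 0 0 0 0" --pt "0 0 0.03 0 0 0 0"

```text
time: 14.23
tool_pos: [0.635, 0.0954, 0.0113]
tool_rot: [3.141, 0.002, -0.348]
contact_force: [0.5, 0.8, -0.1]
opening: 0.0921
```

Emit:
send_rows --pt "0 0 0.005 0 0 0 0" --pt "0 0 0.002 0 0 0 0" --pt "0 0 0.001 0 0 0 0" --pt "0 0 0 0 0 0 0"

```text
time: 14.57
tool_pos: [0.6385, 0.0947, 0.008]
tool_rot: [-3.14, -0.004, -0.349]
contact_force: [-0.3, -0.1, -0.0]
opening: 0.092
```

```bash
python3 - <<'E'
from h import *
for i in range(3):
    o=observe(); print(o['time'],o['tool_pos'],o['tool_rot'],o['qvel'].round(3)); d=cap('wrist','ww2')
E
```

```text
14.5667 [0.63851219 0.09471246 0.00801648] [-3.14011013 -0.00389647 -0.34864063] [-0.005 -0.008 -0.002  0.     0.     0.   ]
14.6167 [0.63859534 0.09459768 0.00812567] [-3.14003146 -0.00415328 -0.34883767] [-0.001  0.001  0.004 -0.001 -0.004 -0.001]
14.6667 [0.63850538 0.09446514 0.0079615 ] [-3.14012712 -0.00393942 -0.34902452] [-0.001  0.005  0.007  0.    -0.004  0.002]
```

View pics/ww2.png

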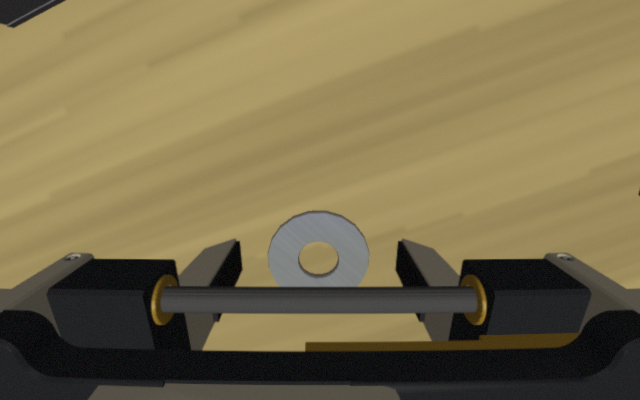

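Emit:
send_rows --pt "-0.001 0 0.001 0 0 0 0" --pt "-0.001 0 0.001 0 0 0 0" --pt "0 0 0.001 0 0 0 0" --pt "0 0 0 0 0 0 0"

```text
time: 15.05
tool_pos: [0.635, 0.0949, 0.0023]
tool_rot: [3.141, 0.0, -0.349]
contact_force: [0.3, -0.5, -0.7]
opening: 0.0921
```

Emit:
send_rows --pt "0 0 0 0 0 0 1" --pt "0 0 0 0 0 0 1" --pt "0 0 0 0 0 0 1" --pt "0 0 0 0 0 0 1" --pt "0 0 0 0 0 0 1" --newtons 40

```text
time: 15.47
tool_pos: [0.6352, 0.095, 0.0024]
tool_rot: [3.142, -0.0, -0.349]
contact_force: [0.3, 0.6, -0.5]
opening: 0.0631
```

Emit:
send_rows --pt "0 0 0 0 0 0 1" --pt "0 0 0 0 0 0 1" --pt "0 0 0 0 0 0 1"

```text
time: 15.72
tool_pos: [0.6352, 0.095, 0.0024]
tool_rot: [3.142, -0.0, -0.349]
contact_force: [0.2, 0.7, 0.2]
opening: 0.0596
```

Emit:
send_rows --pt "0 0 -0.01 0 0 0 1" --pt "0 0 -0.035 0 0 0 1" --pt "0 0 -0.04 0 0 0 1" --pt "0 0 -0.04 0 0 0 1" --pt "0 0 -0.035 0 0 0 1"

```text
time: 16.13
tool_pos: [0.6353, 0.095, 0.1658]
tool_rot: [-3.141, -0.002, -0.349]
contact_force: [1.3, 0.1, -0.9]
opening: 0.0595
```

Emit:
send_rows --pt "0 0 0 0 0 0 1" --pt "0 0 0 0 0 0 1" --pt "0 0 0 0 0 0 1"

```text
time: 16.38
tool_pos: [0.6346, 0.095, 0.1623]
tool_rot: [3.141, 0.001, -0.349]
contact_force: [0.2, -0.5, -2.0]
opening: 0.0596
```

```bash
python3 - <<'E'
from h import *
d=cap('wrist','ww3'); o=observe(); print(o['tool_pos'],o['tool_rot'],o['contact_force'],o['opening'])
W=cloud(d); p=o['tool_pos']; q=W[200:330,250:390].reshape(-1,3); q=q[(q[:,2]>p[2]-.02)&(q[:,2]<p[2]+.015)&(np.hypot(q[:,0]-p[0],q[:,1]-p[1])<.031)]
print(len(q),np.median(q,0))
A=np.c_[q[:,:2]-p[:2],np.ones(len(q))]; print(np.linalg.lstsq(A,q[:,2],rcond=None)[0])
im=cv2.imread('pics/ww3.png'); cv2.imwrite('pics/ww3_c.png',cv2.resize(im[180:340,220:420],None,fx=4,fy=4,interpolation=cv2.INTER_CUBIC))
E
python3 plan.py 0.4417 0.1998 0.155 -0.35 1
```

```text
[0.63422799 0.09492224 0.16123628] [ 3.14047742e+00  2.43711567e-03 -3.49194694e-01] [ 0.54378311  0.41219493 -0.79502091] 0.05978629354681572
5923 [0.64157318 0.09093298 0.16618801]
[-0.0047566   0.00221397  0.16627005]
d [-0.1925  0.1049 -0.0062] rv [0.0011 0.0024 0.0008] n 6
[[-0.0361, -0.0054, 0.0011, 0.0, 0.0, 0.0, 1.0], [-0.0361, -0.0054, 0.0011, 0.0, 0.0, 0.0, 1.0], [-0.0361, -0.0054, 0.0011, 0.0, 0.0, 0.0, 1.0], [-0.0361, -0.0054, 0.0011, 0.0, 0.0, 0.0, 1.0], [-0.0361, -0.0054, 0.0011, 0.0, 0.0, 0.0, 1.0]]
[[-0.0361, -0.0054, 0.0011, 0.0, 0.0, 0.0, 1.0]]
```

View pics/ww3_c.png

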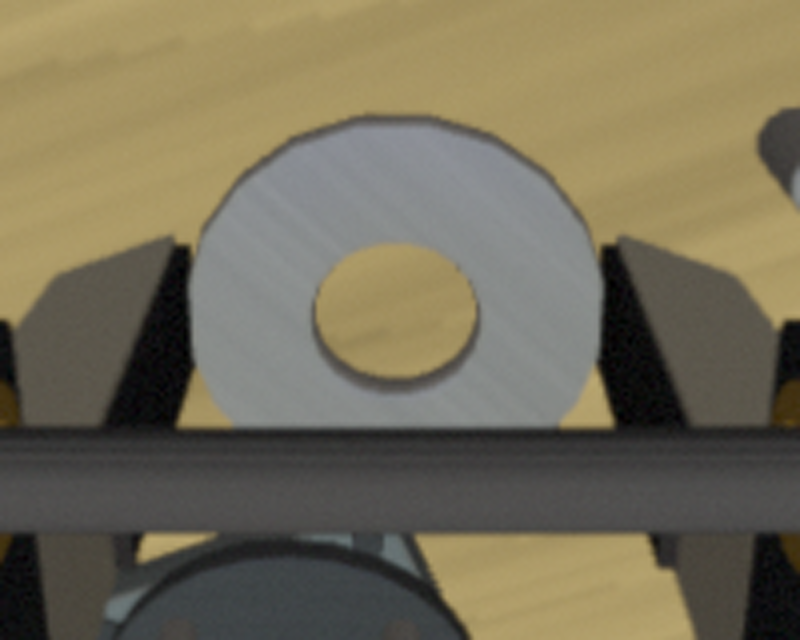

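```bash
python3 - <<'E'
from h import *
d=load('ww3'); r=ray(d,319,258,.1655); print(r, r-np.array([.6344,.0950,0]))
E
```

```text
[0.63533975 0.09381505 0.1655    ] [ 0.00093975 -0.00118495  0.1655    ]
```

Emit:
send_rows --pt "-0.0366 -0.0055 0 0 0 0 1" --pt "-0.0366 -0.0055 0 0 0 0 1" --pt "-0.0366 -0.0055 0 0 0 0 1" --pt "-0.0365 -0.0055 0 0 0 0 1" --pt "-0.0365 -0.0055 0 0 0 0 1"

```text
time: 16.85
tool_pos: [0.4701, 0.1836, 0.1606]
tool_rot: [3.139, 0.003, -0.35]
contact_force: [-0.2, 0.4, -0.5]
opening: 0.0597
```

Emit:
send_rows --pt "-0.0365 -0.0055 0 0 0 0 1" --pt "0 0 0.01 0 0 0 1" --pt "0 0 0.01 0 0 0 1" --pt "0 0 0 0 0 0 1" --pt "0 0 0 0 0 0 1"

```text
time: 17.27
tool_pos: [0.4395, 0.2008, 0.1412]
tool_rot: [3.139, 0.003, -0.349]
contact_force: [0.3, -0.4, -0.4]
opening: 0.0596
```

```bash
python3 - <<'E'
from h import *
d=cap('wrist','ww4'); o=observe(); print(o['tool_pos'],o['tool_rot'],o['contact_force'],o['opening'])
im=cv2.imread('pics/ww4.png'); cv2.imwrite('pics/ww4_c.png',cv2.resize(im[180:340,220:420],None,fx=4,fy=4,interpolation=cv2.INTER_CUBIC))
E
```

```text
[0.44016256 0.20078086 0.14176188] [ 3.14032720e+00  1.62444694e-03 -3.49518807e-01] [-0.8622639   0.41449914 -0.39596987] 0.05949222133135086
```

View pics/ww4_c.png

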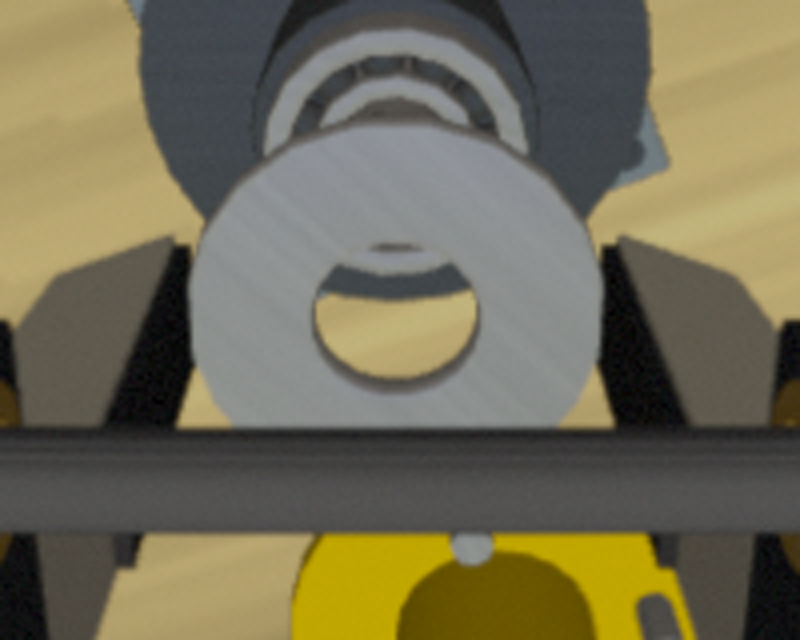

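Emit:
send_rows --pt "0 0 0.012 0 0 0 1" --pt "0 0 0.012 0 0 0 1" --pt "0 0 0.01 0 0 0 1" --pt "0 0 0.008 0 0 0 1" --pt "0 0 0.006 0 0 0 1"

```text
time: 17.73
tool_pos: [0.4406, 0.2007, 0.0938]
tool_rot: [3.141, 0.0, -0.35]
contact_force: [-0.3, -0.2, -1.7]
opening: 0.0597
```

Emit:
send_rows --pt "0 0 0.003 0 0 0 1" --pt "0 0 0.002 0 0 0 1" --pt "0 0 0.001 0 0 0 1" --pt "0 0 0 0 0 0 1"

```text
time: 18.07
tool_pos: [0.4406, 0.201, 0.0886]
tool_rot: [-3.141, -0.0, -0.349]
contact_force: [-0.1, 0.0, -0.8]
opening: 0.0596
```

Emit:
send_rows --pt "0 0 0.001 0 0 0 1" --pt "0 0 0.001 0 0 0 1" --pt "0 0 0.001 0 0 0 1" --pt "0 0 0.001 0 0 0 1" --pt "0 0 0 0 0 0 1"

```text
time: 18.48
tool_pos: [0.4406, 0.2011, 0.0853]
tool_rot: [-3.141, -0.001, -0.349]
contact_force: [-2.3, -1.2, 7.1]
opening: 0.0596
```

Emit:
send_rows --pt "0 0 0 0 0 0 0" --pt "0 0 0 0 0 0 0" --pt "0 0 0 0 0 0 0" --pt "0 0 0 0 0 0 0" --pt "0 0 -0.01 0 0 0 0"

```text
time: 18.9
tool_pos: [0.4393, 0.2007, 0.0931]
tool_rot: [3.14, 0.003, -0.349]
contact_force: [-0.1, 0.4, -0.2]
opening: 0.088
```

Emit:
send_rows --pt "0 0 -0.02 0 0 0 0" --pt "0 0 -0.03 0 0 0 0" --pt "0 0 -0.04 0 0 0 0" --pt "0 0 -0.03 0 0 0 0" --pt "0 0 0 0 0 0 0"

```text
time: 19.32
tool_pos: [0.4434, 0.2019, 0.2204]
tool_rot: [-3.135, -0.009, -0.349]
contact_force: [1.4, 0.8, 0.2]
opening: 0.0918
```

```bash
python3 - <<'E'
from h import *
d=cap('wrist','wh4'); o=observe(); print(o['tool_pos'])
W=cloud(d); q=W.reshape(-1,3); q=q[np.hypot(q[:,0]-.4405,q[:,1]-.2)<.05]
s=q[(q[:,2]>.0855)&(q[:,2]<.094)]; print(len(s),np.median(s[:,2]),cv2.minEnclosingCircle(s[:,:2].astype(np.float32)*1000))
im=cv2.imread('pics/wh4.png'); cv2.imwrite('pics/wh4_c.png',cv2.resize(im[110:260,240:400],None,fx=4,fy=4,interpolation=cv2.INTER_CUBIC))
E
python3 plan.py 0.61 -0.115 0.2 0 0
```

```text
[0.4421495  0.20155187 0.21744842]
2396 0.08932422470224866 ((440.6033630371094, 200.40089416503906), 30.851072311401367)
d [ 0.1679 -0.3166 -0.0174] rv [-0.003  -0.0065 -0.3491] n 9
[[0.0295, 0.0267, 0.002, 0.0, -0.001, -0.039, 0.0], [0.0285, 0.0278, 0.002, 0.0, -0.001, -0.039, 0.0], [0.0274, 0.0289, 0.002, 0.0, -0.001, -0.039, 0.0], [0.0263, 0.0299, 0.002, 0.0, -0.001, -0.039, 0.0], [0.0251, 0.0309, 0.002, 0.0, -0.001, -0.039, 0.0]]
[[0.0239, 0.0319, 0.002, 0.0, -0.001, -0.039, 0.0], [0.0226, 0.0328, 0.0019, 0.0, -0.001, -0.039, 0.0], [0.0213, 0.0336, 0.0019, 0.0, -0.001, -0.039, 0.0], [0.02, 0.0344, 0.0019, 0.0, -0.001, -0.039, 0.0]]
```

View pics/wh4_c.png

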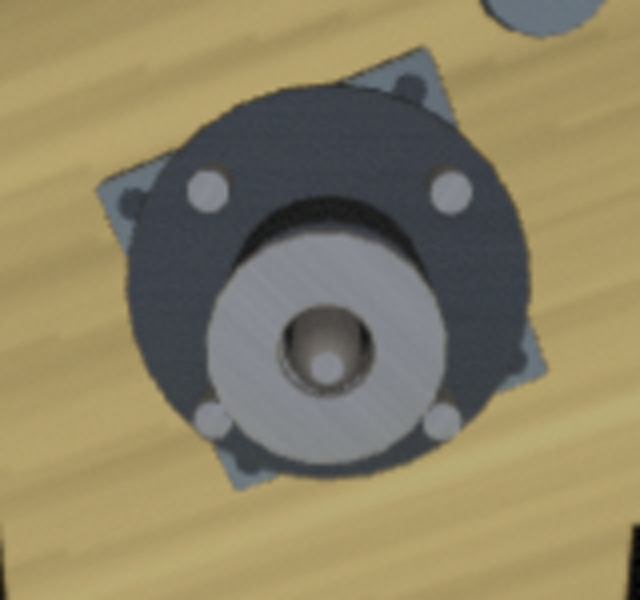

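The washer is flat (top 0.0893). In the earlier view the nut's corner pointed along tool x at yaw -0.35, so its flats face the jaws and I can keep this yaw.

```bash
python3 plan.py 0.615 -0.118 0.2 -0.349 0
```

```text
d [ 0.1729 -0.3196 -0.0174] rv [-0.004  -0.0058 -0.0001] n 10
[[0.0272, 0.0241, 0.0018, 0.0, -0.001, 0.0, 0.0], [0.0272, 0.0241, 0.0018, 0.0, -0.001, 0.0, 0.0], [0.0272, 0.0241, 0.0018, 0.0, -0.001, 0.0, 0.0], [0.0272, 0.0241, 0.0018, 0.0, -0.001, 0.0, 0.0], [0.0272, 0.0241, 0.0018, 0.0, -0.001, 0.0, 0.0]]
[[0.0272, 0.0241, 0.0018, 0.0, -0.001, 0.0, 0.0], [0.0272, 0.0241, 0.0018, 0.0, -0.001, 0.0, 0.0], [0.0272, 0.0241, 0.0018, 0.0, -0.001, 0.0, 0.0], [0.0272, 0.0241, 0.0018, 0.0, -0.001, 0.0, 0.0], [0.0272, 0.0241, 0.0018, 0.0, -0.001, 0.0, 0.0]]
```

Emit:
send_rows --pt "0.0272 0.0241 0.0018 0 0 0 0" --pt "0.0272 0.0241 0.0018 0 0 0 0" --pt "0.0272 0.0241 0.0018 0 0 0 0" --pt "0.0272 0.0241 0.0018 0 0 0 0" --pt "0.0272 0.0241 0.0018 0 0 0 0"

```text
time: 19.78
tool_pos: [0.5268, 0.0397, 0.2038]
tool_rot: [3.141, 0.002, -0.349]
contact_force: [1.0, 0.5, -0.1]
opening: 0.0919
```

Emit:
send_rows --pt "0.0272 0.0241 0.0018 0 0 0 0" --pt "0.0272 0.0241 0.0018 0 0 0 0" --pt "0.0272 0.0241 0.0018 0 0 0 0" --pt "0.0272 0.0241 0.0018 0 0 0 0" --pt "0.0272 0.0241 0.0018 0 0 0 0"

```text
time: 20.2
tool_pos: [0.6135, -0.1201, 0.1944]
tool_rot: [3.142, 0.003, -0.349]
contact_force: [1.2, 0.4, 0.5]
opening: 0.0917
```

Emit:
send_rows --pt "0 0 0 0 0 0 0" --pt "0 0 0 0 0 0 0" --pt "0 0 0 0 0 0 0"

```text
time: 20.45
tool_pos: [0.6127, -0.118, 0.1948]
tool_rot: [-3.141, 0.003, -0.35]
contact_force: [-0.1, 0.1, 0.4]
opening: 0.0914
```

```bash
python3 - <<'E'
from h import *
d=cap('wrist','wn'); o=observe(); print(o['tool_pos'],o['tool_rot'])
W=cloud(d); q=W.reshape(-1,3); q=q[(q[:,2]>.007)&(q[:,2]<.022)&(np.hypot(q[:,0]-.612,q[:,1]+.118)<.03)]
c,r=cv2.minEnclosingCircle(q[:,:2].astype(np.float32)*1000); print(len(q),c,r,q.min(0),q.max(0))
im=cv2.imread('pics/wn.png'); cv2.imwrite('pics/wn_c.png',cv2.resize(im[120:240,250:390],None,fx=5,fy=5,interpolation=cv2.INTER_CUBIC))
E
```

```text
[ 0.61277581 -0.11741204  0.19546183] [-3.14141195e+00  2.22683378e-03 -3.48563588e-01]
453 (611.5194702148438, -119.51315307617188) 19.273056030273438 [ 0.59309216 -0.13773503  0.00700459] [ 0.62986376 -0.10074404  0.01825553]
```

View pics/wn_c.png

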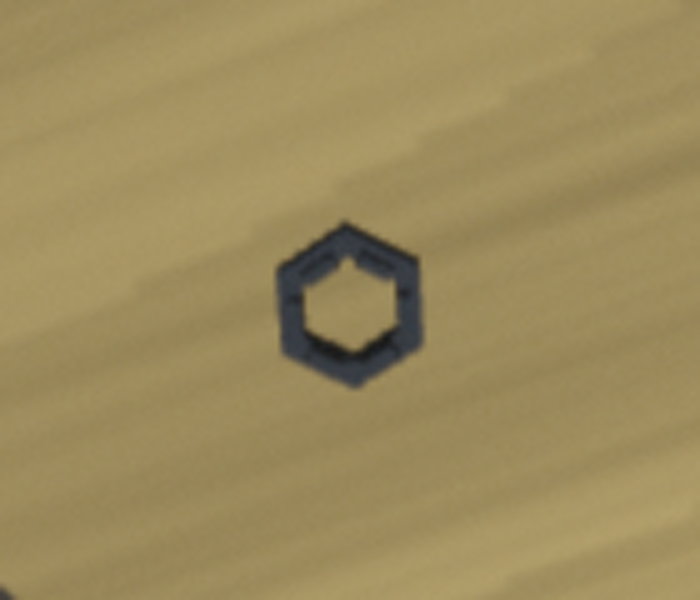

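```bash
python3 - <<'E'
from h import *
d=load('wn'); f=lambda u,v,z=.01: ray(d,250+u/5,120+v/5,z)
V=[f(*p) for p in ((346,222),(419,260),(422,345),(355,387),(284,353),(277,268))]
print(np.mean(V,0))
for a,b in ((3,0),(2,1),(4,5)): v=V[b]-V[a]; print(np.arctan2(v[1],v[0]))
a=[ (np.arctan2(*(V[i]-np.mean(V,0))[1::-1])+np.pi/3*i+np.pi)%(2*np.pi)-np.pi for i in range(6)]; print(a)
E
```

```text
[ 0.61159249 -0.12015874  0.01      ]
-0.2945832907673185
-0.29894654295491147
-0.2820214524667136
[np.float64(-0.2958691681494141), np.float64(-0.26190078397996874), np.float64(-0.33041265322750357), np.float64(-0.29327766962800084), np.float64(-0.24929035919239162), np.float64(-0.320247910561557)]
```

Emit:
send_rows --pt "0.0007 0.002 0.036 0 0 -0.02 0" --pt "0 0 0.036 0 0 -0.02 0" --pt "0 0 0.036 0 0 -0.016 0" --pt "0 0 0.036 0 0 0 0" --pt "0 0 0.036 0 0 0 0"

```text
time: 20.92
tool_pos: [0.6131, -0.1188, 0.0155]
tool_rot: [-3.142, -0.001, -0.291]
contact_force: [0.6, 0.5, -0.3]
opening: 0.0918
```

Emit:
send_rows --pt "0 0 0.005 0 0 0 0" --pt "0 0 0.002 0 0 0 0" --pt "0 0 0.001 0 0 0 0" --pt "0 0 0 0 0 0 0"

```text
time: 21.25
tool_pos: [0.6151, -0.1206, 0.011]
tool_rot: [3.141, -0.004, -0.293]
contact_force: [-0.9, -0.4, -0.3]
opening: 0.092
```

Emit:
send_rows --pt "-0.0005 0 0.001 0 0 0 0" --pt "-0.0005 0 0.001 0 0 0 0" --pt "0 0 0.001 0 0 0 0" --pt "0 0 0.001 0 0 0 0" --pt "0 0 0 0 0 0 0"

```text
time: 21.67
tool_pos: [0.6126, -0.1204, 0.0046]
tool_rot: [3.141, -0.0, -0.293]
contact_force: [-0.7, 0.5, 0.1]
opening: 0.0919
```

Emit:
send_rows --pt "0 0 0 0 0 0 1" --pt "0 0 0 0 0 0 1" --pt "0 0 0 0 0 0 1" --pt "0 0 0 0 0 0 1" --pt "0 0 0 0 0 0 1" --newtons 40

```text
time: 22.08
tool_pos: [0.6125, -0.1203, 0.0044]
tool_rot: [3.142, 0.0, -0.293]
contact_force: [0.5, -0.1, -0.4]
opening: 0.0626
```

Emit:
send_rows --pt "0 0 0 0 0 0 1" --pt "0 0 0 0 0 0 1" --pt "0 0 0 0 0 0 1" --pt "0 0 0 0 0 0 1" --pt "0 0 0 0 0 0 1"

```text
time: 22.5
tool_pos: [0.6126, -0.1203, 0.0044]
tool_rot: [3.142, 0.0, -0.293]
contact_force: [-0.1, -0.3, 0.1]
opening: 0.0331
```

Emit:
send_rows --pt "0 0 0 0 0 0 1" --pt "0 0 0 0 0 0 1" --pt "0 0 0 0 0 0 1"

```text
time: 22.75
tool_pos: [0.6126, -0.1203, 0.0045]
tool_rot: [3.142, -0.0, -0.293]
contact_force: [0.8, -0.2, -0.3]
opening: 0.0325
```

Emit:
send_rows --pt "0 0 -0.01 0 0 0 1" --pt "0 0 -0.035 0 0 0 1" --pt "0 0 -0.04 0 0 0 1" --pt "0 0 -0.04 0 0 0 1" --pt "0 0 -0.035 0 0 0 1"

```text
time: 23.17
tool_pos: [0.6127, -0.1204, 0.1678]
tool_rot: [3.141, -0.002, -0.293]
contact_force: [0.8, -0.8, -1.1]
opening: 0.0331
```

Emit:
send_rows --pt "0 0 0 0 0 0 1" --pt "0 0 0 0 0 0 1" --pt "0 0 0 0 0 0 1"

```text
time: 23.42
tool_pos: [0.612, -0.1202, 0.1643]
tool_rot: [3.141, 0.001, -0.293]
contact_force: [-0.0, -0.7, -1.6]
opening: 0.0333
```

```bash
python3 - <<'E'
from h import *
d=cap('wrist','wn3'); o=observe(); print(o['tool_pos'],o['tool_rot'],o['contact_force'],o['opening'])
im=cv2.imread('pics/wn3.png'); cv2.imwrite('pics/wn3_c.png',cv2.resize(im[180:340,220:420],None,fx=4,fy=4,interpolation=cv2.INTER_CUBIC))
E
```

```text
[ 0.6116536  -0.12006765  0.16331337] [ 3.14154216e+00  2.55563790e-03 -2.93253199e-01] [ 0.85920502  0.2462578  -1.64609173] 0.03266878556792263
```

View pics/wn3_c.png

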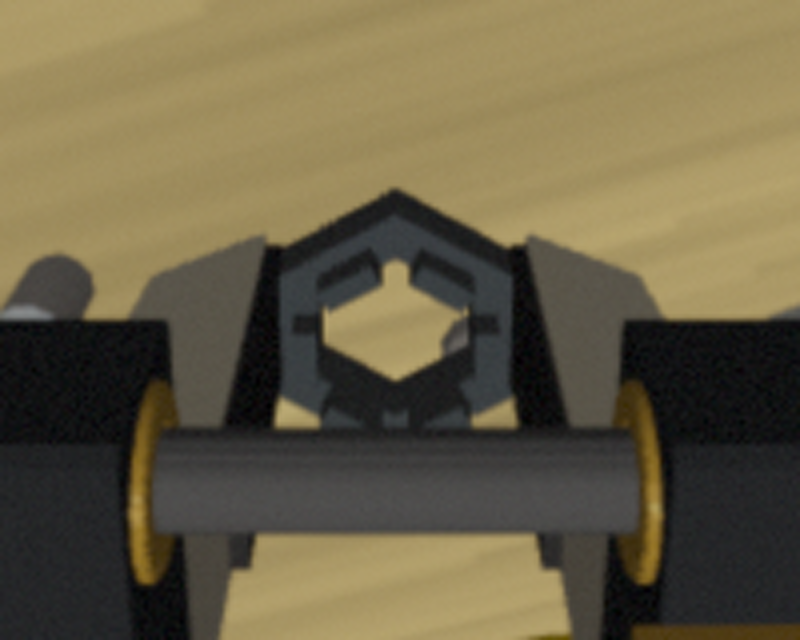

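```bash
python3 - <<'E'
from h import *
d=load('wn3'); f=lambda u,v,z=.1692: ray(d,220+u/4,180+v/4,z)
tc=np.array([.6118,-.1201,0]); y=-.293; ex=np.array([np.cos(y),np.sin(y),0]); ey=np.array([np.sin(y),-np.cos(y),0])
for p in ((396,215),(280,270),(513,270),(280,400),(513,400)):
    r=f(*p)-tc; print(p,'tx',(r@ex).round(4),'ty',(r@ey).round(4))
d=load('wh4'); W=cloud(d); q=W[110:260,240:400].reshape(-1,3); q=q[(q[:,2]>.102)&(q[:,2]<.108)]; print(len(q),np.median(q,0)); print(ray(d,240+327/4,110+366/4,.104))
E
```

```text
(396, 215) tx 0.0174 ty 0.0009
(280, 270) tx 0.0089 ty -0.0156
(513, 270) tx 0.0089 ty 0.0175
(280, 400) tx -0.0124 ty -0.0162
(513, 400) tx -0.0124 ty 0.0182
93 [0.44162078 0.19984254 0.10417419]
[0.440845   0.19973983 0.104     ]
```

Emit:
send_rows --pt "-0.0254 -0.0258 0 0 0 0 1" --pt "-0.0254 -0.0258 0 0 0 0 1" --pt "-0.0254 -0.0258 0 0 0 0 1" --pt "-0.0254 -0.0258 0 0 0 0 1" --pt "-0.0254 -0.0258 0 0 0 0 1"

```text
time: 23.88
tool_pos: [0.5262, 0.0411, 0.1626]
tool_rot: [3.141, 0.004, -0.294]
contact_force: [0.7, 0.3, -1.4]
opening: 0.0329
```

Emit:
send_rows --pt "-0.0254 -0.0258 0 0 0 0 1" --pt "-0.0254 -0.0258 0 0 0 0 1" --pt "-0.0254 -0.0258 0 0 0 0 1" --pt "-0.0254 -0.0258 0 0 0 0 1" --pt "-0.0254 -0.0258 0 0 0 0 1"

```text
time: 24.3
tool_pos: [0.4419, 0.2011, 0.1629]
tool_rot: [3.14, 0.003, -0.293]
contact_force: [1.0, 0.8, -0.2]
opening: 0.033
```

Emit:
send_rows --pt "0 0 0.01 0 0 0 1" --pt "0 0 0.01 0 0 0 1" --pt "0 0 0.01 0 0 0 1" --pt "0 0 0 0 0 0 1" --pt "0 0 0 0 0 0 1"

```text
time: 24.72
tool_pos: [0.443, 0.1998, 0.1331]
tool_rot: [3.139, 0.003, -0.293]
contact_force: [0.8, -0.7, -0.2]
opening: 0.0328
```

```bash
python3 - <<'E'
from h import *
d=cap('wrist','wn4'); o=observe(); print(o['tool_pos'],o['tool_rot'],o['contact_force'],o['opening'])
im=cv2.imread('pics/wn4.png'); cv2.imwrite('pics/wn4_c.png',cv2.resize(im[160:320,220:420],None,fx=4,fy=4,interpolation=cv2.INTER_CUBIC))
E
```

```text
[0.44358322 0.19984156 0.13378354] [ 3.14042515e+00  1.70314527e-03 -2.93435557e-01] [-0.48245318  0.06846399 -1.31929246] 0.03291070525072539
```

View pics/wn4_c.png

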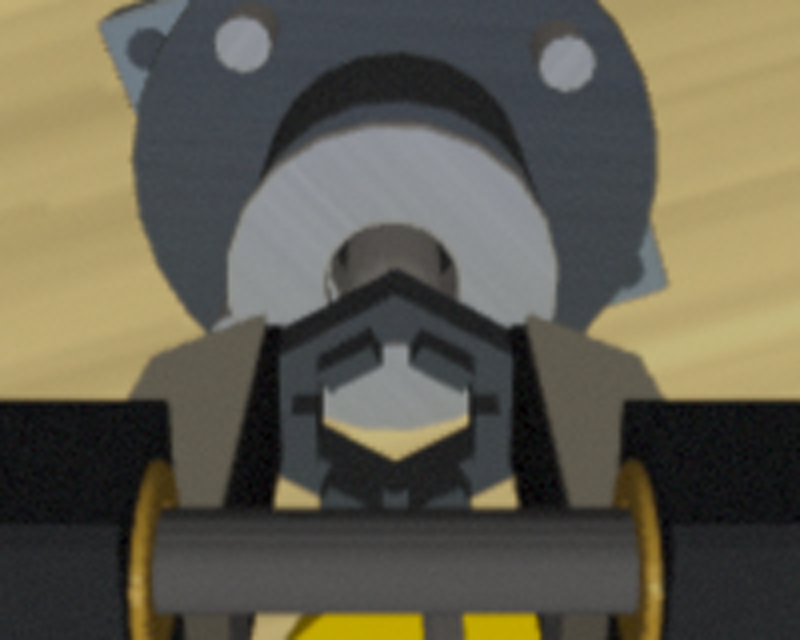

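Emit:
send_rows --pt "0 0 0.01 0 0 0 1" --pt "0 0 0.008 0 0 0 1" --pt "0 0 0.006 0 0 0 1" --pt "0 0 0.005 0 0 0 1" --pt "0 0 0.002 0 0 0 1"

```text
time: 25.18
tool_pos: [0.4437, 0.1998, 0.1027]
tool_rot: [3.141, 0.001, -0.293]
contact_force: [-0.6, -0.4, -1.4]
opening: 0.0324
```

Emit:
send_rows --pt "0 0 0.002 0 0 0 1" --pt "0 0 0.002 0 0 0 1" --pt "0 0 0.001 0 0 0 1" --pt "0 0 0 0 0 0 1"

```text
time: 25.52
tool_pos: [0.444, 0.2001, 0.0984]
tool_rot: [3.142, -0.0, -0.293]
contact_force: [0.3, -0.1, -0.7]
opening: 0.0332
```

Emit:
send_rows --pt "0 0 0.001 0 0 0 1" --pt "0 0 0.001 0 0 0 1" --pt "0 0 0.001 0 0 0 1" --pt "0 0 0.001 0 0 0 1" --pt "0 0 0 0 0 0 1"

```text
time: 25.93
tool_pos: [0.4438, 0.2, 0.0942]
tool_rot: [3.141, 0.0, -0.293]
contact_force: [0.1, 1.3, -1.2]
opening: 0.0332
```

Emit:
send_rows --pt "0 0 0.001 0 0 0 1" --pt "0 0 0.001 0 0 0 1" --pt "0 0 0 0 0 0 1"

```text
time: 26.18
tool_pos: [0.4441, 0.2001, 0.0933]
tool_rot: [-3.141, -0.001, -0.293]
contact_force: [-1.7, -0.4, 8.4]
opening: 0.0331
```

Contact came at the expected height (0.0933 ≈ 0.089 + 0.0045), so I'll release.

Emit:
send_rows --pt "0 0 0 0 0 0 0" --pt "0 0 0 0 0 0 0" --pt "0 0 0 0 0 0 0" --pt "0 0 0 0 0 0 0" --pt "0 0 -0.01 0 0 0 0"

```text
time: 26.6
tool_pos: [0.4429, 0.1997, 0.101]
tool_rot: [3.14, 0.003, -0.293]
contact_force: [0.5, 0.7, -0.2]
opening: 0.0617
```

Emit:
send_rows --pt "0 0 -0.02 0 0 0 0" --pt "0 0 -0.03 0 0 0 0" --pt "0 0 -0.03 0 0 0 0" --pt "0 0 -0.03 0 0 0 0" --pt "0 0 0 0 0 0 0"

```text
time: 27.02
tool_pos: [0.4468, 0.2009, 0.218]
tool_rot: [-3.136, -0.009, -0.293]
contact_force: [0.7, -0.8, 0.2]
opening: 0.0913
```

```bash
python3 - <<'E'
from h import *
d=cap('wrist','wh5'); o=observe(); print(o['tool_pos'])
W=cloud(d); q=W.reshape(-1,3); q=q[np.hypot(q[:,0]-.4405,q[:,1]-.2)<.04]
s=q[(q[:,2]>.0945)&(q[:,2]<.1015)]; print(len(s),np.median(s,0),cv2.minEnclosingCircle(s[:,:2].astype(np.float32)*1000))
s=q[(q[:,2]>.086)&(q[:,2]<.092)]; print(len(s),np.median(s,0),cv2.minEnclosingCircle(s[:,:2].astype(np.float32)*1000))
im=cv2.imread('pics/wh5.png'); cv2.imwrite('pics/wh5_c.png',cv2.resize(im[110:260,240:400],None,fx=4,fy=4,interpolation=cv2.INTER_CUBIC))
E
python3 plan.py 0.47 -0.205 0.21 -0.293 0
```

```text
[0.44565068 0.20056687 0.21526052]
592 [0.44491116 0.19795892 0.09919871] ((442.441162109375, 199.7436981201172), 19.366918563842773)
1726 [0.44415007 0.19954299 0.08931814] ((440.5802001953125, 200.4682159423828), 30.916305541992188)
d [ 0.0243 -0.4056 -0.0053] rv [-0.0035 -0.0057 -0.0001] n 11
[[0.0128, 0.0347, 0.0004, 0.0, -0.001, 0.0, 0.0], [0.0128, 0.0347, 0.0004, 0.0, -0.001, 0.0, 0.0], [0.0128, 0.0347, 0.0004, 0.0, -0.001, 0.0, 0.0], [0.0128, 0.0347, 0.0004, 0.0, -0.001, 0.0, 0.0], [0.0128, 0.0347, 0.0004, 0.0, -0.001, 0.0, 0.0]]
[[0.0128, 0.0347, 0.0005, 0.0, -0.001, 0.0, 0.0], [0.0128, 0.0347, 0.0005, 0.0, -0.001, 0.0, 0.0], [0.0128, 0.0347, 0.0005, 0.0, -0.001, 0.0, 0.0], [0.0128, 0.0347, 0.0005, 0.0, -0.001, 0.0, 0.0], [0.0128, 0.0347, 0.0005, 0.0, -0.001, 0.0, 0.0]]
[[0.0128, 0.0347, 0.0005, 0.0, -0.001, 0.0, 0.0]]
```

View pics/wh5_c.png

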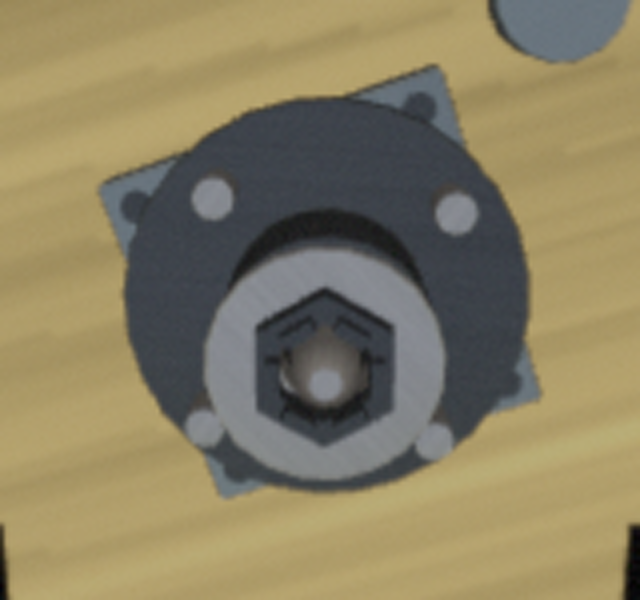

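The nut is flat, with its hexagon top at 0.0992 (expected 0.099). Now the cap.

Emit:
send_rows --pt "0.0128 0.0347 0.0005 0 0 0 0" --pt "0.0128 0.0347 0.0005 0 0 0 0" --pt "0.0128 0.0347 0.0005 0 0 0 0" --pt "0.0128 0.0347 0.0005 0 0 0 0" --pt "0.0128 0.0347 0.0005 0 0 0 0"

```text
time: 27.48
tool_pos: [0.4543, 0.014, 0.2087]
tool_rot: [3.141, 0.002, -0.293]
contact_force: [0.3, -0.4, 0.4]
opening: 0.0918
```

Emit:
send_rows --pt "0.0128 0.0347 0.0005 0 0 0 0" --pt "0.0128 0.0347 0.0005 0 0 0 0" --pt "0.0128 0.0347 0.0005 0 0 0 0" --pt "0.0128 0.0347 0.0005 0 0 0 0" --pt "0.0128 0.0347 0.0005 0 0 0 0"

```text
time: 27.9
tool_pos: [0.4654, -0.1707, 0.2061]
tool_rot: [-3.141, 0.002, -0.293]
contact_force: [1.0, 0.8, -0.4]
opening: 0.0916
```

Emit:
send_rows --pt "0.0128 0.0347 0.0005 0 0 0 0" --pt "0 0 0 0 0 0 0" --pt "0 0 0 0 0 0 0" --pt "0 0 0 0 0 0 0"

```text
time: 28.23
tool_pos: [0.4678, -0.2054, 0.2058]
tool_rot: [-3.141, 0.002, -0.294]
contact_force: [0.6, 0.6, 0.5]
opening: 0.0919
```

```bash
python3 - <<'E'
from h import *
d=cap('wrist','wc'); o=observe(); print(o['tool_pos'],o['tool_rot'])
W=cloud(d); q=W.reshape(-1,3); q=q[(q[:,2]>.030)&(q[:,2]<.04)&(np.hypot(q[:,0]-.466,q[:,1]+.21)<.05)]
c,r=cv2.minEnclosingCircle(q[:,:2].astype(np.float32)*1000); print(len(q),c,r,q.min(0),q.max(0),np.median(q[:,2]))
E
```

```text
[ 0.46801188 -0.20486974  0.20613249] [-3.14076894e+00  1.84038755e-03 -2.92668611e-01]
1818 (465.1975402832031, -211.3050079345703) 28.58025360107422 [ 0.43681073 -0.23973328  0.03000753] [ 0.49333066 -0.18329178  0.03699074] 0.03432691180575359
```

View pics/wc.png

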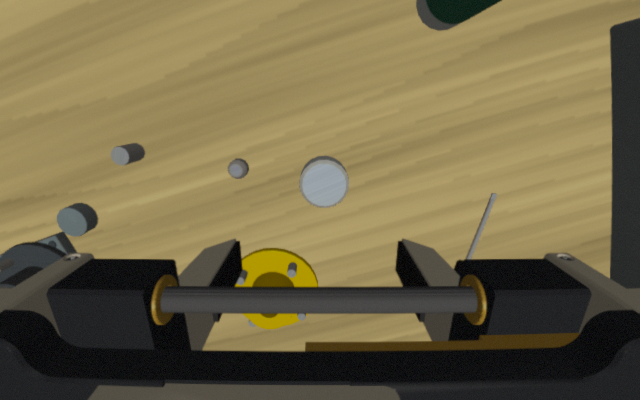

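Emit:
send_rows --pt "0.0005 0.006 0.036 0 0 0 0" --pt "0 0 0.04 0 0 0 0" --pt "0 0 0.04 0 0 0 0" --pt "0 0 0.04 0 0 0 0" --pt "0 0 0.025 0 0 0 0"

```text
time: 28.7
tool_pos: [0.4656, -0.2091, 0.0227]
tool_rot: [-3.14, 0.004, -0.291]
contact_force: [-0.4, 0.9, -0.1]
opening: 0.0919
```

Emit:
send_rows --pt "0 0 0.006 0 0 0 0" --pt "0 0 0.003 0 0 0 0" --pt "0 0 0.001 0 0 0 0" --pt "0 0 0 0 0 0 0"

```text
time: 29.03
tool_pos: [0.4684, -0.2121, 0.0175]
tool_rot: [3.141, -0.003, -0.292]
contact_force: [0.1, -0.5, 0.7]
opening: 0.0919
```

Emit:
send_rows --pt "-0.0005 0 0.002 0 0 0 0" --pt "-0.0005 0 0.001 0 0 0 0" --pt "0 0 0 0 0 0 0" --newtons 30

```text
time: 29.28
tool_pos: [0.4665, -0.2118, 0.0137]
tool_rot: [3.141, -0.001, -0.293]
contact_force: [-0.4, -0.4, 0.2]
opening: 0.0919
```

Emit:
send_rows --pt "0 0 0 0 0 0 1" --pt "0 0 0 0 0 0 1" --pt "0 0 0 0 0 0 1" --pt "0 0 0 0 0 0 1" --pt "0 0 0 0 0 0 1"

```text
time: 29.7
tool_pos: [0.4662, -0.2117, 0.013]
tool_rot: [3.141, 0.0, -0.293]
contact_force: [-0.0, 0.0, 0.1]
opening: 0.0632
```

Emit:
send_rows --pt "0 0 0 0 0 0 1" --pt "0 0 0 0 0 0 1" --pt "0 0 0 0 0 0 1" --pt "0 0 0 0 0 0 1"

```text
time: 30.03
tool_pos: [0.4662, -0.2116, 0.0129]
tool_rot: [3.142, 0.0, -0.293]
contact_force: [-0.2, 0.0, -0.6]
opening: 0.0557
```

Emit:
send_rows --pt "0 0 -0.01 0 0 0 1" --pt "0 0 -0.035 0 0 0 1" --pt "0 0 -0.04 0 0 0 1" --pt "0 0 -0.04 0 0 0 1" --pt "0 0 -0.035 0 0 0 1"

```text
time: 30.45
tool_pos: [0.4662, -0.2116, 0.1762]
tool_rot: [3.141, -0.001, -0.293]
contact_force: [0.4, -0.3, -0.7]
opening: 0.0558
```

Emit:
send_rows --pt "0 0 0 0 0 0 1" --pt "0 0 0 0 0 0 1" --pt "0 0 0 0 0 0 1"

```text
time: 30.7
tool_pos: [0.4657, -0.2113, 0.1727]
tool_rot: [-3.141, 0.001, -0.293]
contact_force: [-0.2, 0.1, -0.7]
opening: 0.0559
```

```bash
python3 - <<'E'
from h import *
d=cap('wrist','wc3'); o=observe(); p=o['tool_pos']; print(p,o['tool_rot'],o['contact_force'],o['opening'])
W=cloud(d); q=W[180:330,240:400].reshape(-1,3); q=q[(q[:,2]>p[2]+.01)&(q[:,2]<p[2]+.03)&(np.hypot(q[:,0]-p[0],q[:,1]-p[1])<.031)]
print(len(q),np.median(q,0)); A=np.c_[q[:,:2]-p[:2],np.ones(len(q))]; print(np.linalg.lstsq(A,q[:,2],rcond=None)[0])
im=cv2.imread('pics/wc3.png'); cv2.imwrite('pics/wc3_c.png',cv2.resize(im[180:340,220:420],None,fx=4,fy=4,interpolation=cv2.INTER_CUBIC))
E
```

```text
[ 0.46537344 -0.21110958  0.1719103 ] [-3.14101716e+00  2.38764564e-03 -2.93222774e-01] [-0.59055754  0.79442782 -1.38301159] 0.05577221462849471
6271 [ 0.47531753 -0.21492006  0.19395111]
[-0.10942348  0.03324509  0.19415646]
```

View pics/wc3_c.png

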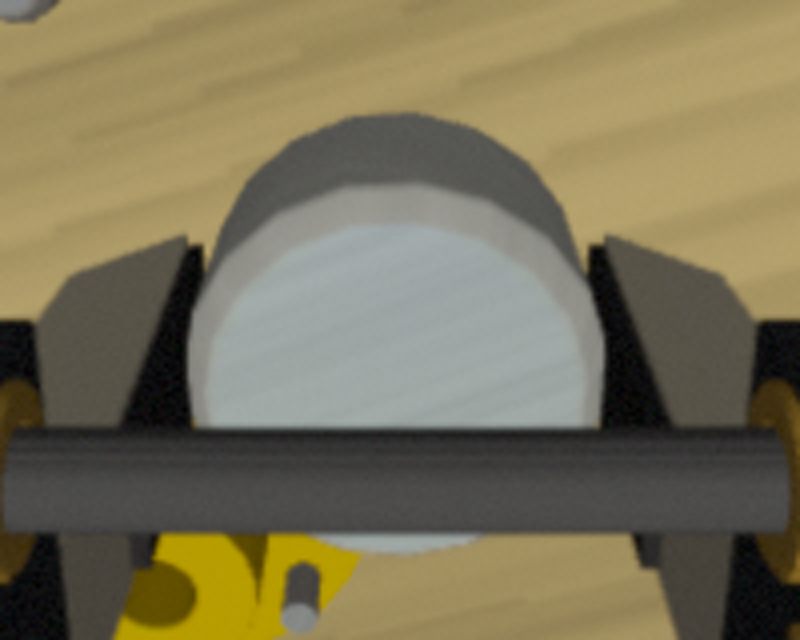

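```bash
python3 - <<'E'
from h import *
d=load('wc3'); tc=np.array([.4655,-.2112,0]); y=-.293; ex=np.array([np.cos(y),np.sin(y),0]); ey=np.array([np.sin(y),-np.cos(y),0])
for p in ((396,223),(396,552),(208,385),(585,385)):
    r=ray(d,220+p[0]/4,180+p[1]/4,.193)-tc; print((r@ex).round(4),(r@ey).round(4))
W=cloud(d); q=W[242:282,280:360].reshape(-1,3); A=np.c_[q[:,:2]-tc[:2],np.ones(len(q))]; print(np.linalg.lstsq(A,q[:,2],rcond=None)[0])
E
```

```text
0.0231 0.0009
-0.0272 0.0009
-0.0004 -0.024
-0.0004 0.0259
 ** On entry to DLASCL parameter number  4 had an illegal value
 ** On entry to DLASCL parameter number  4 had an illegal valueTraceback (most recent call last):
  File "<stdin>", line 5, in <module>
    x, resids, rank, s = _umath_linalg.lstsq(a, b, rcond,
                         ~~~~~~~~~~~~~~~~~~~^^^^^^^^^^^^^
                                             signature=signature)
                                             ^^^^^^^^^^^^^^^^^^^^
    raise LinAlgError("SVD did not converge in Linear Least Squares")
numpy.linalg.LinAlgError: SVD did not converge in Linear Least Squares
```

Emit:
send_rows --pt "-0.0128 -0.0352 0 0 0 0 1" --pt "-0.0128 -0.0352 0 0 0 0 1" --pt "-0.0128 -0.0352 0 0 0 0 1" --pt "-0.0128 -0.0352 0 0 0 0 1" --pt "-0.0128 -0.0352 0 0 0 0 1"

```text
time: 31.17
tool_pos: [0.4543, -0.0229, 0.1713]
tool_rot: [3.141, 0.004, -0.294]
contact_force: [0.9, -0.4, -0.3]
opening: 0.0556
```

Emit:
send_rows --pt "-0.0128 -0.0352 0 0 0 0 1" --pt "-0.0128 -0.0352 0 0 0 0 1" --pt "-0.0128 -0.0352 0 0 0 0 1" --pt "-0.0128 -0.0352 0 0 0 0 1" --pt "-0.0128 -0.0352 0 0 0 0 1"

```text
time: 31.58
tool_pos: [0.444, 0.1639, 0.1713]
tool_rot: [3.14, 0.003, -0.293]
contact_force: [0.9, 0.2, -0.5]
opening: 0.0557
```

Emit:
send_rows --pt "-0.0128 -0.0352 0 0 0 0 1" --pt "0 0 0.015 0 0 0 1" --pt "0 0 0.015 0 0 0 1" --pt "0 0 0 0 0 0 1" --pt "0 0 0 0 0 0 1"

```text
time: 32.0
tool_pos: [0.4421, 0.1994, 0.1413]
tool_rot: [3.139, 0.004, -0.293]
contact_force: [0.1, 0.1, -1.0]
opening: 0.0558
```

Emit:
send_rows --pt "0.0003 -0.001 0.008 0 0 0 1" --pt "0 0 0.008 0 0 0 1" --pt "0 0 0.008 0 0 0 1" --pt "0 0 0.006 0 0 0 1" --pt "0 0 0.003 0 0 0 1"

```text
time: 32.42
tool_pos: [0.4435, 0.2002, 0.1089]
tool_rot: [3.141, 0.001, -0.294]
contact_force: [-1.0, -0.7, -0.9]
opening: 0.0555
```

Emit:
send_rows --pt "0 0 0.001 0 0 0 1" --pt "0 0 0.001 0 0 0 1" --pt "0 0 0 0 0 0 1"

```text
time: 32.67
tool_pos: [0.4441, 0.2006, 0.108]
tool_rot: [-3.142, -0.0, -0.293]
contact_force: [-0.7, -0.0, -0.8]
opening: 0.0557
```

Emit:
send_rows --pt "-0.0005 0 0.001 0 0 0 1" --pt "-0.0005 0 0.001 0 0 0 1" --pt "0 0 0.001 0 0 0 1" --pt "0 0 0.001 0 0 0 1" --pt "0 0 0 0 0 0 1"

```text
time: 33.08
tool_pos: [0.4429, 0.2009, 0.1038]
tool_rot: [3.141, 0.0, -0.293]
contact_force: [0.6, 0.8, -0.4]
opening: 0.056
```

Emit:
send_rows --pt "0 0 0.001 0 0 0 1" --pt "0 0 0 0 0 0 1"

```text
time: 33.25
tool_pos: [0.4429, 0.2009, 0.1028]
tool_rot: [3.141, 0.0, -0.293]
contact_force: [-0.5, 0.5, -1.0]
opening: 0.0555
```

Emit:
send_rows --pt "0 0 0.001 0 0 0 1" --pt "0 0 0.001 0 0 0 1" --pt "0 0 0 0 0 0 1"

```text
time: 33.5
tool_pos: [0.4431, 0.2009, 0.1018]
tool_rot: [-3.141, -0.001, -0.293]
contact_force: [-2.7, -1.8, 8.3]
opening: 0.0556
```

Seated at 0.1018 with contact. Release and retreat.

Emit:
send_rows --pt "0 0 0 0 0 0 0" --pt "0 0 0 0 0 0 0" --pt "0 0 0 0 0 0 0" --pt "0 0 0 0 0 0 0" --pt "0 0 0 0 0 0 0"

```text
time: 33.92
tool_pos: [0.4429, 0.2009, 0.1008]
tool_rot: [3.141, 0.0, -0.293]
contact_force: [-0.2, -0.6, 0.4]
opening: 0.0847
```

Emit:
send_rows --pt "0 0 -0.02 0 0 0 0" --pt "0 0 -0.03 0 0 0 0" --pt "0 0 -0.03 0 0 0 0" --pt "0 0 -0.03 0 0 0 0" --pt "0 0 -0.02 0 0 0 0"

```text
time: 34.33
tool_pos: [0.4436, 0.2011, 0.2337]
tool_rot: [-3.14, -0.003, -0.293]
contact_force: [0.3, 0.0, -0.5]
opening: 0.0922
```

Emit:
send_rows --pt "0 0 0 0 0 0 0" --pt "0 0 0 0 0 0 0" --pt "0 0 0 0 0 0 0"

```text
time: 34.58
tool_pos: [0.4424, 0.2007, 0.2299]
tool_rot: [3.141, 0.001, -0.293]
contact_force: [0.6, -0.1, -0.2]
opening: 0.0918
```

```bash
python3 - <<'E'
from h import *
d=cap('wrist','wf'); s=cap('scene','sf'); o=observe(); print(o['time'],o['tool_pos'])
W=cloud(d); q=W.reshape(-1,3); q=q[np.hypot(q[:,0]-.4405,q[:,1]-.2)<.024]; q=q[q[:,2]>.1]
A=np.c_[q[:,:2]-[.4405,.2],np.ones(len(q))]; print(len(q),np.median(q[:,2]),np.linalg.lstsq(A,q[:,2],rcond=None)[0])
q=W.reshape(-1,3); q=q[(np.hypot(q[:,0]-.4405,q[:,1]-.2)<.045)&(q[:,2]>.112)&(q[:,2]<.127)]; print(cv2.minEnclosingCircle(q[:,:2].astype(np.float32)*1000))
a=cv2.imread('pics/wf.png')[90:290,220:440]; b=cv2.imread('pics/sf.png')[80:230,310:500]
cv2.imwrite('pics/fin.png',np.hstack([cv2.resize(a,(396,360),interpolation=3),cv2.resize(b,(400,360),interpolation=3)]))
E
```

```text
34.6833 [0.44222637 0.20069247 0.22944769]
1987 0.12350416345696935 [ 0.33879485 -0.10868183  0.12550641]
((441.5246887207031, 200.6601104736328), 28.88896942138672)
```

View pics/fin.png

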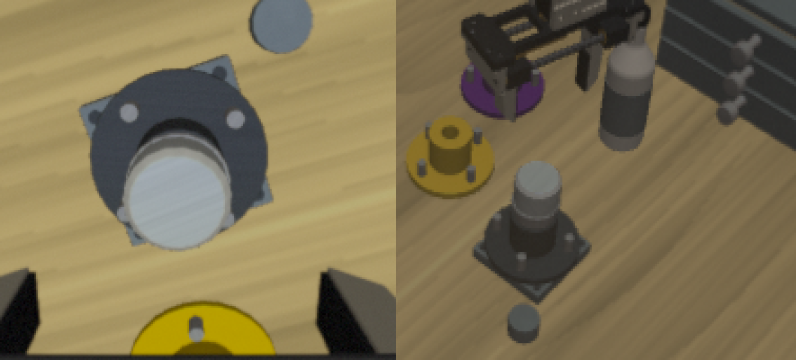

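View pics/sf.png

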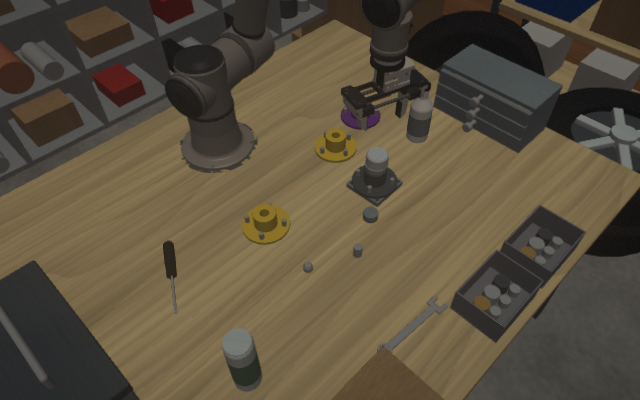

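```bash
python3 - <<'E'
from h import *
d=load('wf')
W=cloud(d); q=W.reshape(-1,3); q=q[(np.hypot(q[:,0]-.4412,q[:,1]-.2005)<.023)&(q[:,2]>.118)&(q[:,2]<.13)]
A=np.c_[q[:,:2]-[.4405,.2],np.ones(len(q))]; print(len(q),np.linalg.lstsq(A,q[:,2],rcond=None)[0])
workorder.hand_in()
E
```

```text
1801 [ 0.00129442 -0.00025201  0.12348048]
the job is handed in; nothing more can be done
```

The hub, bearing, washer, castle nut and dust cap are stacked on the stub axle in the order asked. Everything is released and the job was handed in at about 34.7 s of the 134 s allowed.

- **Fit of each part:** wrist-camera heights taken after each release matched the sizes given to within about 0.5 mm:

| Surface | Measured height (mm) | Expected height (mm) |
|---|---|---|
| Hub top | 68.3 | 68 |
| Bearing top | 82.8 | 83 |
| Washer top | 89.3 | 89 |
| Nut hexagon top | 99.2 | 99 |
| Cap top | 123.5 | 123 |

- **Cap:** the top is level to about 0.1°, and the cap sits about 1 mm off the washer's centre.
- **Forces:** the highest contact force I read was about 23 N, when the hub met the base plate.
- **Surroundings:** the last scene picture shows the spray can and oil bottle upright and the gripper clear of the stack.

One check disagreed. My first tilt estimate for the cap came out steep because it took in points that were not on the cap. Refitted to the cap's top surface only, it gave the level result above.

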